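# Put the loop tool away in its stoneware tube

## Task

Put the blue-handled loop tool away. First lean it in the wooden sloping rest, butt in the toe stop, handle in the steel notch and loop upwards, and let go of it there; then take a new hold and drop it butt-down into the blue tube, so that it stands on the bottom with the loop up. Leave everything else where it is.

Things in the scene. Friction and masses are not known exactly. Their poses are not given: they have to be found in the camera images.
- tool: potter's loop tool: straight blue handle 132 x 16 x 16 mm with a domed butt, brass ferrule, flat steel wire loop (30 mm wide, 4 thick); 180 mm overall, 70 g. Starts lying flat on the board. Origin: mid-length on its underside; x runs from butt (-90 mm) to loop (+90 mm), the axis lies at z = +8 mm, the handle spans x = -90 to +42 mm
- tool_butt (a point): end of the handle's domed butt (dome radius 8 mm), on the tool's axis
- tool_grip (a point): point on the tool's axis, 120 mm from the butt, a good place to grip the handle; axes as the tool
- board: square-edged board 240 x 220 mm, 12 mm thick, fixed, on which the tool starts. Origin: centre of the underside
- rest: fixed wooden sloping rest, base 150 x 80 x 12 mm (x = -30 to +120 mm). Origin on the table below the toe, x towards the high side. The tool leans in it at 45 degrees, rising along +x: butt on the base in the toe pocket (stop face at x = -2.5 mm, top 26 mm high; cheeks 30 mm apart), handle on a steel bar between two prongs 24 mm apart that flare to 44 mm at their tips, 96 mm high
- rest_foot (a point): where the end of the butt is when the tool leans in the rest (x = 0, 14.3 mm above the table); axes as the rest
- rest_notch (a point): where the tool's axis passes between the prongs when it leans in the rest, 90 mm from the butt (78 mm above the table)
- pot_blue: narrow blue stoneware tube, fixed upright: outer diameter 46 mm (52 at the foot), bore 32 mm, 88 mm tall, floor 8 mm thick, empty. Origin: centre of its underside
- pot_blue_in (a point): centre of the blue tube's inner floor, 8 mm above the table
- pot_blue_mouth (a point): centre of the blue tube's mouth, 88 mm above the table
- pot_white: the same tube in white, fixed; the brush stands in it. Origin: centre of its underside
- pot_brown: the same tube in terracotta, fixed; the dark stick stands in it. Origin: centre of its underside
- brush: brush standing bristles up in the white tube, 136 mm long, 14 mm thick; to be left there. Origin: centre of its lower end
- stick: dark wooden stick standing in the terracotta tube, 125 mm long, 16 mm thick; to be left there. Origin: centre of its lower end
- roller: wooden roller lying on the table, 48 mm thick, 260 mm long; to be left. Origin: under its middle, on the table
- scraper: steel scraper with a wooden back lying on the table, 100 x 50 x 16 mm; to be left. Origin: under its middle
- bowl: white bowl, 120 mm across, 50 mm tall; to be left. Origin: centre of its underside
- mug: terracotta mug, 76 mm across, 85 mm tall; to be left. Origin: centre of its underside

How it is judged:
On the way:
1. the tool leans still in the rest, let go: loop up, 35 to 55 degrees from vertical, butt within 20 mm of the foot point, axis within 15 mm of the notch point (distance between tool_butt and rest_foot below 0.02 m and z of rest_notch in the frame of tool_butt between -0.015 and 0.015 m and y of rest_notch in the frame of tool_butt between -0.015 and 0.015 m and angle between tool's own x axis and vertical between 0.61 and 0.96 rad and linear speed of tool below 0.03 m/s and contact force between each of the arm, the fingers and tool below 0.1 N), for 0.2 s.
At the end, for the whole second after the job is handed in: the tool stands in the blue tube, loop up and at rest: its butt within 8 mm of the tube's floor and 14 mm of its axis, the tool within 0.3 rad of upright (it may lean in the bore) (horizontal distance between tool_butt and pot_blue_in below 0.014 m and z of tool_butt in the frame of pot_blue_in below 0.008 m and angle between tool's own x axis and vertical below 0.3 rad and linear speed of tool below 0.03 m/s); the robot touches nothing.
It fails at once if the brush, stick, roller, scraper, bowl or mug is shifted by more than 30 mm (distance of any of brush, stick, roller, scraper, bowl, mug from where it was at the start of the episode above 0.03 m).
It also fails if it takes over 64 s, if anything falls off the work surface, if the arm or the gripper's body presses on something with over 40 N, if the wrist force passes 120 N, or if a joint passes its speed limit or range.

## Robot

A 6-joint arm with a two-finger parallel gripper is mounted at the origin on the work surface. World frame = base frame: x ahead of the robot, y to its left, z up, the work surface at z = 0. Lengths are in m, angles in rad, forces in N, time in s.
With the tool pointing down it reaches from about 0.375 to 0.925 m from the base axis. Payload 5.7 kg.
Tool frame: the origin (TCP) lies at the very end of the fingers, on their centre line; the grasp point (between the pads) lies 19 mm behind it; z points along the fingers, y is the direction in which the jaws open and shut (so a half turn about z gives the same grasp; the last joint's range is limited). The gripper opens to 88 mm and grips with 3 to 60 N. Pads are 20 mm wide; open, the fingers measure 115 mm over their backs; the gripper's body (75 mm by 178 mm) begins 61 mm behind the grasp point.
Start: joints at [1.032, 0.359, 1.51, -0, 1.272, -0.115], TCP at [0.247, 0.547, 0.223] pointing down, gripper open.
Joint ranges: [-2.97, 2.97], [-1.01, 2.36], [0.21, 2.38], [-0.96, 4.11], [0.2, 2.71], [-2.98, 2.98]. Speed limits (rad/s): [2.39, 2.39, 3.14, 3.14, 3.14, 3.14].

## Interface

Orientations are given as a rotation vector (axis times angle).
In Python, from rig import arm gives the robot as it stands.
- The arm moves only by the tool play_rows, never from a script. Its argument "commands" is a list of rows, each a list of 3 entries, a list of its own where there are three numbers: the opening, from 0 (shut) to 1 (fully open), then the shift along the tool's x, y, z in mm, then the turn, a rotation vector about the tool's x, y, z in rad. In form: [[grip, [x, y, z], [wx, wy, wz]], ...]. A call has 1 to 20 rows; each row shifts and turns the commanded pose from where the row before left it, along the tool's axes as they then stand; what a row does not reach is not made up. A row lasts 1/8 s, in which the tool goes at most 62.5 mm and 10.7 degrees, less where a joint would pass 70% of its speed; a pose out of reach is approached as far as the arm can. A call is refused whole if a number of a shift passes 62.5 or a number of a turn 0.188, either way. A call with a gripper value outside its range is refused whole. The fingers move at their own pace and stop on an object; the grip force is fixed at half the most. Time passes only in rows, so rows that do not move let the fingers close. It gives the time, the measured TCP pose, the force and the opening at its end, in the units of the state.
- arm.state(): the state, without advancing time (a new reading comes with each control period).
- arm.snapshot(name): name is "scene" or "top" or "wrist"; returns a dict with "frame" (420x560x3 uint8, red, green, blue), "K" (3x3 intrinsics, pixels), "dist" ([k1, k2, p1, p2, k3] as OpenCV has them; the pictures are not rectified), "camera_from_world" (4x4, takes a point from world to camera coordinates). Camera axes: x right, y up, looking along -z (the intrinsics and any distortion apply to the point x, -y, -z); pixel columns grow to the right and rows downward; lengths in m; the calibration is good to about 2 mm. A picture is of the moment at which its call begins. There is no depth.
- arm.close_job(): hands the job in, once; it reports no verdict.
Trained networks look in a picture, given as the dict that the camera call returned (one of the last four; its "shot" number tells which), for a name from the list of things; names that differ only in an ending like _2 or _b are one class to them, and where a whole thing is asked for, a point or a joint stands for the part that bears it (a point fixed in the world has none). Each returns a list of dicts, best first, with "p" (0 to 1); they miss things now and then, are a little off and sometimes report something else, mostly with a low value. They report only what shows in the picture. A call takes as long as a camera call.
- arm.masks_of(picture, label): "pixels" (420x560 bool, what is visible of it) and "location" ([column, row] in pixels, amid what is visible of it).
- arm.tip_of(picture, label): "location" ([column, row] in pixels: a listed point, or the origin of a listed thing).
The state is a dict: "clock": time; "joint_positions": joint angles; "joint_velocities": joint speeds; "effort": joint torques, N m; "eef_pos": TCP position; "orientation": TCP orientation; "ft_force": force on the tool from outside, world axes, zero at the start; "ft_torque": the same for the moment, N m; "width": opening from 0.0 (shut) to 1.0 (fully open).
Only numpy, scipy, OpenCV 4.12 (cv2) and the standard library are available. Lean on these libraries where they do the work, as an engineer would, in place of code of your own. Each camera call takes 0.05 s, during which the arm holds its last target.

## Working session

There is one attempt and no reset: what is moved stays moved. The work goes in short steps, Python scripts to look and compute and a tool call to move; the robot and the scene stay as the last step left them, time stands still between calls to the robot, and variables do not carry over. Pictures are saved under pics/ and viewed, and the job is handed in when it is done.

Besides the shell and the picture viewer there is one more tool, called after "Request:" as name([rows], argument=value, ...), one row to a line, values as JSON. play_rows: Moves the arm, as the interface text tells. Its arguments: {"type":"object","properties":{"commands":{"type":"array","items":{"type":"array"}}},"required":["commands"]}

```bash
mkdir -p pics; ls; python3 - <<'E'
from rig import arm
import cv2, numpy as np, pickle
print({k:np.round(v,3) for k,v in arm.state().items()})
for n in ["scene","top","wrist"]:
    s=arm.snapshot(n)
    cv2.imwrite(f"pics/{n}0.png",s["frame"][:,:,::-1])
    print(n,s["K"].round(1).tolist(),s["dist"],s["camera_from_world"].round(3).tolist())
    for l in ["tool","tool_butt","tool_grip","board","rest","rest_foot","rest_notch","pot_blue","pot_blue_in","pot_blue_mouth","pot_white","pot_brown"]:
        r=arm.tip_of(s,l)
        print(l,[(np.round(x["location"],1).tolist(),round(x["p"],2)) for x in r[:2]])
print(arm.state()["clock"])
E
```

```text
pics
{'clock': np.float64(0.0), 'joint_positions': array([ 1.032,  0.36 ,  1.511, -0.   ,  1.272, -0.115]), 'joint_velocities': array([-0.001, -0.002, -0.   , -0.002, -0.002, -0.001]), 'effort': array([ 3.0000e-03, -5.1538e+01, -2.7073e+01,  6.8000e-02,  3.5000e-02,
       -0.0000e+00]), 'eef_pos': array([0.246, 0.546, 0.222]), 'orientation': array([-6.610e-01, -3.071e+00,  3.000e-03]), 'ft_force': array([-0.328, -0.487,  1.21 ]), 'ft_torque': array([-0.026,  0.   , -0.027]), 'width': np.float64(1.0)}
scene [[411.6, 0.0, 276.6], [0.0, 411.6, 214.0], [0.0, 0.0, 1.0]] [0.00105801 0.         0.         0.         0.        ] [[0.827, 0.562, -0.014, -0.536], [-0.394, 0.598, 0.698, 0.139], [0.4, -0.572, 0.716, -1.525], [0.0, 0.0, 0.0, 1.0]]
tool [([296.0, 179.0], 0.51), ([158.5, 331.1], 0.49)]
tool_butt [([279.8, 166.5], 0.73)]
tool_grip [([301.1, 179.0], 0.81)]
board [([296.7, 179.6], 0.98)]
rest [([254.5, 228.2], 0.82)]
rest_foot [([255.0, 224.9], 0.88)]
rest_notch [([270.3, 219.4], 0.95), ([256.9, 224.4], 0.58)]
pot_blue [([156.4, 331.9], 0.68), ([315.6, 146.3], 0.19)]
pot_blue_in [([1
[... 678 characters left out ...]
 218.4], 0.61), ([193.8, 245.6], 0.33)]
pot_blue []
pot_blue_in [([431.7, 253.9], 0.74)]
pot_blue_mouth [([437.3, 247.8], 0.87)]
pot_white [([396.8, 268.1], 0.67)]
pot_brown [([363.2, 270.4], 0.6), ([189.8, 274.6], 0.45)]
wrist [[298.2, 0.0, 271.3], [0.0, 298.2, 207.7], [0.0, 0.0, 1.0]] [0.01523505 0.         0.         0.         0.        ] [[0.411, 0.912, -0.001, -0.6], [-0.872, 0.393, -0.291, 0.035], [-0.265, 0.12, 0.957, -0.39], [0.0, 0.0, 0.0, 1.0]]
tool [([207.7, 398.3], 0.73)]
tool_butt [([186.4, 356.1], 0.6)]
tool_grip []
board [([206.9, 390.3], 0.87)]
rest []
rest_foot []
rest_notch []
pot_blue []
pot_blue_in []
pot_blue_mouth []
pot_white [([208.3, 400.7], 0.19)]
pot_brown []
1.95
```

View pics/scene0.png

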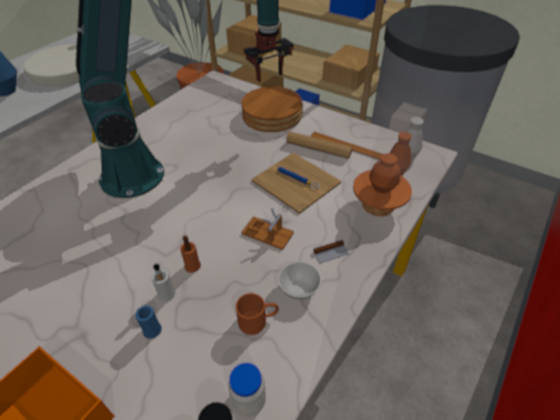

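View pics/top0.png

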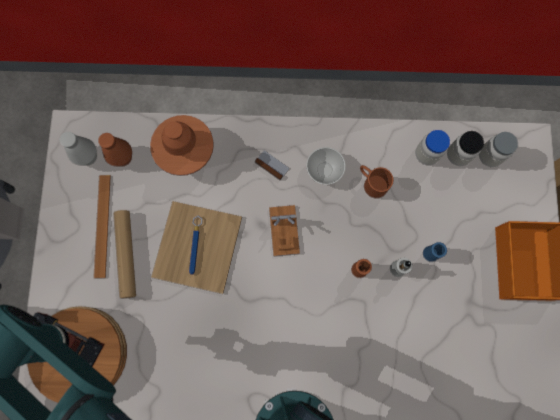

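View pics/wrist0.png

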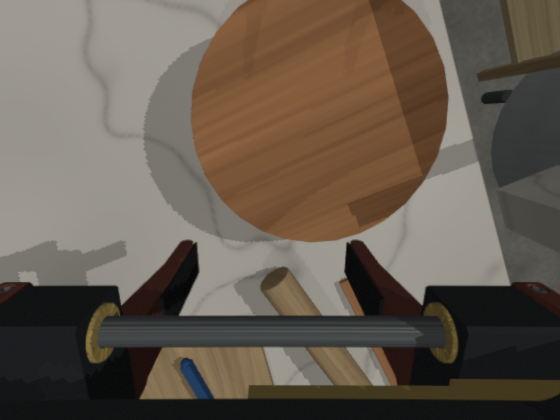

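The scene view shows the blue tool on the board (about 295,178), the rest at (268,230), and the blue tube at (149,320). In the top view they are at (195,245), (285,230) and (435,250). Next I'll triangulate.

```bash
cat > h.py <<'E'
import numpy as np, cv2
from scipy.spatial.transform import Rotation as R
from scipy.optimize import least_squares
F=np.diag([1,-1,-1,1.])
def proj(s,P):
    M=F@s["camera_from_world"]; P=np.atleast_2d(np.asarray(P,float))
    return cv2.projectPoints(P,cv2.Rodrigues(M[:3,:3])[0],M[:3,3],s["K"],np.array(s["dist"],float))[0][:,0]
def ray(s,px):
    M=F@s["camera_from_world"]
    u=cv2.undistortPoints(np.array([[px]],float),s["K"],np.array(s["dist"],float))[0,0]
    return -M[:3,:3].T@M[:3,3], M[:3,:3].T@np.array([u[0],u[1],1])
def atz(s,px,z):
    o,d=ray(s,px); return o+d*(z-o[2])/d[2]
def tri(obs):
    f=lambda P:np.concatenate([proj(s,P)[0]-p for s,p in obs])
    r=least_squares(f,[0.5,0,0.05]); return r.x,np.abs(r.fun).max()
E
python3 - <<'E'
from rig import arm
from h import *
import pickle
S=arm.snapshot("scene");T=arm.snapshot("top")
pickle.dump((S,T),open("st.pkl","wb"))
r3=lambda v:np.round(v,4).tolist()
for n,sp,tp,z in [("butt",[279.8,166.5],[189.3,274.2],.02),("grip",[301.1,179],[194.1,237.1],.02),("foot",[255,224.9],[287.5,246],.0143),("notch",[270.3,219.4],[284.8,218.4],.078),("bin",[148.1,330.2],[431.7,253.9],.008),("bmouth",[144.3,310.5],[437.3,247.8],.088),("white",[163.8,293.9],[396.8,268.1],0),("brown",[193.4,266.9],[363.2,270.4],0)]:
    print(n,"S",r3(atz(S,sp,z)),"T",r3(atz(T,tp,z)),"tri",r3(tri([(S,sp),(T,tp)])[0]))
for nm,s in(("S",S),("T",T)):
    m=arm.masks_of(s,"tool")
    for q in m: print(nm,q["p"],q["location"],q["pixels"].sum())
    f=s["frame"].astype(int)
    b=(f[:,:,2]>f[:,:,0]*1.6)&(f[:,:,2]>f[:,:,1]*1.25)&(f[:,:,2]>50)
    n,lab,st,c=cv2.connectedComponentsWithStats(b.astype(np.uint8))
    for i in range(1,n):
        if st[i,4]>30: print(nm,"blue",st[i],c[i].round(1))
def crop(s,x,y,w,h,k,n): cv2.imwrite("pics/"+n,cv2.resize(s["frame"][y:y+h,x:x+w,::-1],None,fx=k,fy=k,interpolation=cv2.INTER_CUBIC))
crop(S,225,140,130,110,6,"sc1.png");crop(T,150,190,180,110,4,"tc1.png");crop(T,340,220,120,70,6,"tc2.png");crop(S,120,230,100,110,5,"sc2.png")
E
```

```text
butt S [0.4405, 0.3278, 0.02] T [0.4351, 0.3218, 0.02] tri [0.4374, 0.324, 0.0196]
grip S [0.5434, 0.3111, 0.02] T [0.5465, 0.3147, 0.02] tri [0.5451, 0.3134, 0.02]
foot S [0.5346, 0.0441, 0.0143] T [0.5285, 0.0334, 0.0143] tri [0.532, 0.0374, 0.0167]
notch S [0.5977, 0.0425, 0.078] T [0.6, 0.0439, 0.078] tri [0.599, 0.043, 0.0788]
bin S [0.5191, -0.4087, 0.008] T [0.5178, -0.4017, 0.008] tri [0.517, -0.4057, 0.002]
bmouth S [0.5193, -0.396, 0.088] T [0.5247, -0.3957, 0.088] tri [0.523, -0.3961, 0.0919]
white S [0.4678, -0.3025, 0.0] T [0.473, -0.2974, 0.0] tri [0.4706, -0.3004, 0.0006]
brown S [0.4734, -0.185, 0.0] T [0.4632, -0.1961, 0.0] tri [0.468, -0.1902, -0.0005]
S 0.47 [294.3, 178.1] 235
S 0.38 [270.4, 229.9] 1079
S blue [330   0  46  19 703] [352.7   7.4]
S blue [  0  53  16  31 316] [ 5.9 70. ]
S blue [ 0 85  8 10 56] [ 2.8 90.4]
S blue [296  89  23  16 200] [308.3  96. ]
S blue [279 168  28  15 116] [292.4 174.8]
S blue [136 306  25  32 509] [147.9 321.4]
S blue [230 363  31  34 844] [245.  379.2]
T 0.65 [196.0, 249.4] 315
T blue [426 130  24  23 435] [437.5 141. ]
T blue [190 231   9  43 205] [193.6 251.8]
T blue [424 243  22  18 247] [433.9 251.7]
```

View pics/sc1.png

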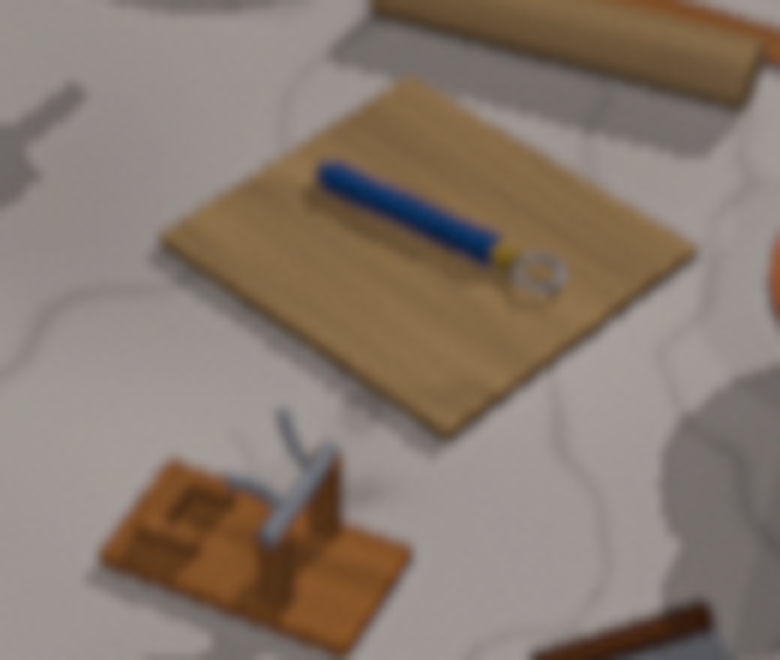

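View pics/tc1.png

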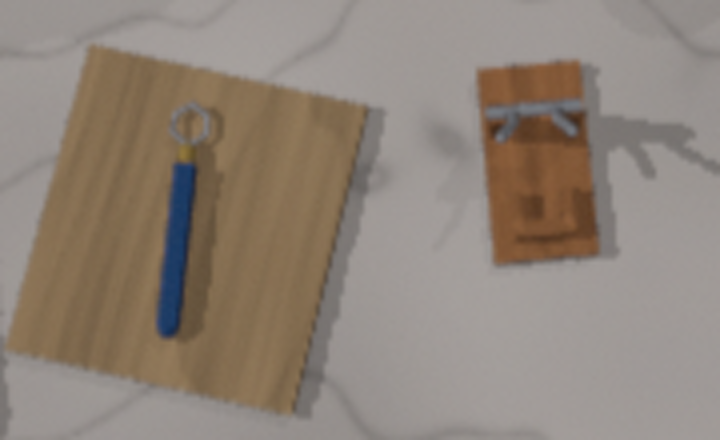

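View pics/tc2.png

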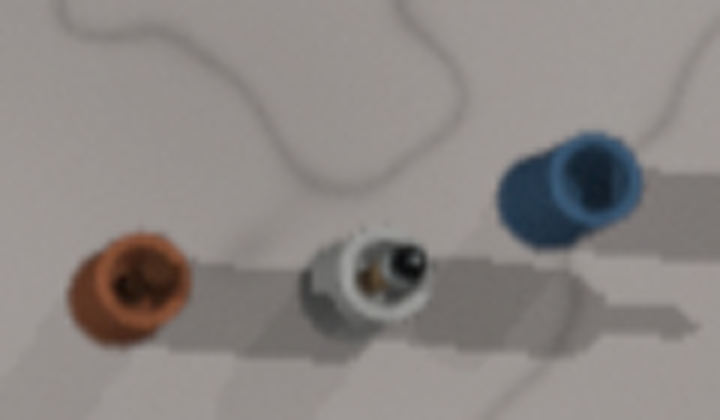

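View pics/sc2.png

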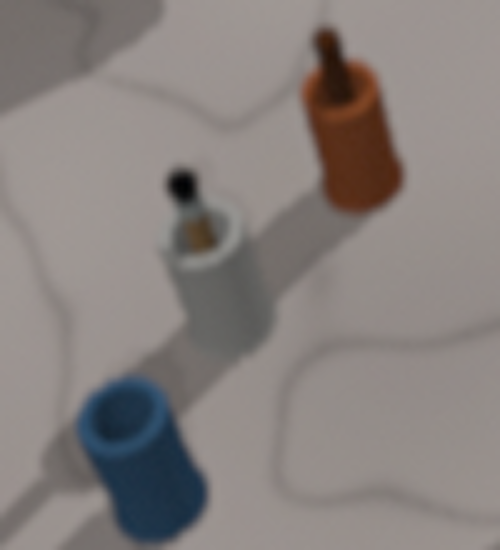

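```bash
python3 - <<'E'
from h import *
import pickle
S,T=pickle.load(open("st.pkl","rb"))
cs=lambda p:(np.array(p,float)+.5)/6-.5+[225,140]
ct=lambda p:(np.array(p,float)+.5)/4-.5+[150,190]
r=lambda v:np.round(v,4).tolist()
for n,a,b,z in [("butt",(320,172),(168,337),.02),("hend",(493,248),(185,163),.02),("loop",(564,276),(190,103),.02)]:
    print(n,r(atz(S,cs(a),z)),r(atz(T,ct(b),z)),r(tri([(S,cs(a)),(T,ct(b))])[0]))
# tool fit: x,y,yaw ; 
L=np.array([[-.09,0,.02],[.042,0,.02],[.09,0,.02]])
def tf(p,L): c,s=np.cos(p[2]),np.sin(p[2]); return np.c_[p[0]+c*L[:,0]-s*L[:,1],p[1]+s*L[:,0]+c*L[:,1],L[:,2]]
def fit(L,so,to,x0):
    f=lambda p:np.r_[(proj(S,tf(p,L))-so).ravel(),(proj(T,tf(p,L))-to).ravel()]
    q=least_squares(f,x0); return q.x,q.fun.reshape(-1,2).round(1)
p,e=fit(L,np.array([cs(x) for x in[(320,172),(493,248),(564,276)]]),np.array([ct(x) for x in [(168,337),(185,163),(190,103)]]),[.5,.3,0])
print("tool",p.round(4),e.tolist()); 
Lr=np.array([[.12,.04,.012],[.12,-.04,.012],[-.03,-.04,.012],[-.03,.04,.012]])
so=np.array([cs(x) for x in[(412,550),(347,655),(100,558),(172,460)]]); to=np.array([ct(x) for x in [(477,70),(578,61),(600,253),(496,264)]])
for perm in [[0,1,2,3],[3,0,1,2]]:
    p,e=fit(Lr,so[perm],to,[.53,.04,0]); print("rest",p.round(4),e.tolist())
print("foot,notch",r(tf(p,np.array([[0,0,.0143],[.0637,0,.078]]))))
print("mouth",r(atz(S,[144.7,312.6],.088)),r(atz(T,[439.1,250],.088)))
E
```

```text
butt [0.4404, 0.3156, 0.02] [0.4363, 0.315, 0.02] [0.4375, 0.3163, 0.0175]
hend [0.5657, 0.3132, 0.02] [0.5672, 0.3107, 0.02] [0.5669, 0.3104, 0.0226]
loop [0.6133, 0.3147, 0.02] [0.6134, 0.3098, 0.02] [0.6138, 0.3102, 0.023]
tool [ 0.5254  0.3131 -0.0286] [[-1.1, -0.5], [0.2, 0.4], [-0.1, 0.9], [-0.2, 0.3], [-0.4, -0.1], [-0.2, -0.7]]
rest [0.5355 0.039  0.1252] [[0.1, -0.8], [-0.2, -0.9], [-1.3, -0.9], [-0.9, -0.8], [-0.0, -0.8], [0.7, -1.0], [0.3, -0.5], [-0.2, -0.7]]
rest [0.5449 0.0189 0.6641] [[36.2, 4.0], [-1.5, 7.5], [-38.7, -7.0], [2.1, -9.6], [-10.5, 10.1], [-14.6, -2.9], [9.4, -11.9], [14.1, 1.0]]
foot,notch [[0.5449, 0.0189, 0.0143], [0.5951, 0.0581, 0.078]]
mouth [0.5246, -0.3996, 0.088] [0.5185, -0.4007, 0.088]
```

```bash
cat >> h.py <<'E'
from scipy.linalg import logm,expm
def pose(st):
    M=np.eye(4); M[:3,:3]=R.from_rotvec(st["orientation"]).as_matrix(); M[:3,3]=st["eef_pos"]; return M
def mk(x,z,p):
    z=np.array(z,float);z/=np.linalg.norm(z); x=np.array(x,float); x-=z*(x@z); x/=np.linalg.norm(x)
    M=np.eye(4); M[:3,:3]=np.c_[x,np.cross(z,x),z]; M[:3,3]=p; return M
def rows(A,B,vmax=50,wmax=.16):
    D=np.linalg.inv(A)@B; w=R.from_matrix(D[:3,:3]).magnitude()
    n=max(1,int(np.ceil(max(np.linalg.norm(D[:3,3])*1e3/vmax,w/wmax))))
    X=np.real(logm(D)); E=expm(X/n)
    print("n",n,"shift",(E[:3,3]*1e3).round(1).tolist(),"turn",R.from_matrix(E[:3,:3]).as_rotvec().round(4).tolist(), "| total",(D[:3,3]*1e3).round(1).tolist(),R.from_matrix(D[:3,:3]).as_rotvec().round(3).tolist())
E
python3 - <<'E'
from rig import arm
from h import *
A=pose(arm.state()); print(A.round(3))
a=-.0286
for sg in(1,-1):
    B=mk([sg*np.cos(a),sg*np.sin(a),0],[0,0,-1],[.555,.312,.16]); rows(A,B)
E
```

```text
[[-0.912  0.411 -0.     0.247]
 [ 0.411  0.912 -0.     0.547]
 [ 0.    -0.    -1.     0.223]
 [ 0.     0.     0.     1.   ]]
n 18 shift [-14.5, 26.4, 3.5] turn [-0.0, 0.0, 0.1526] | total [-377.6, -87.4, 62.6] [-0.0, 0.0, 2.746]
n 8 shift [-44.9, -19.0, 7.8] turn [-0.0, -0.0, -0.0494] | total [-377.6, -87.4, 62.6] [-0.0, -0.0, -0.395]
```

Request:
play_rows([
  [1,[-45,-19,8],[0,0,-0.05]],
  [1,[-45,-19,8],[0,0,-0.05]],
  [1,[-45,-19,8],[0,0,-0.05]],
  [1,[-45,-19,8],[0,0,-0.05]],
  [1,[-45,-19,8],[0,0,-0.05]],
  [1,[-45,-19,8],[0,0,-0.05]],
  [1,[-45,-19,8],[0,0,-0.05]],
  [1,[-45,-19,8],[0,0,-0.05]],
  [1,[0,0,0],[0,0,0]],
  [1,[0,0,0],[0,0,0]],
])

```text
clock: 3.4
eef_pos: [0.5555, 0.3125, 0.1584]
orientation: [-0.039, -3.14, 0.0]
ft_force: [-0.8, 0.6, -0.1]
width: 1.003
```

```bash
python3 - <<'E'
from rig import arm
from h import *
import pickle
st=arm.state();A=pose(st); print(A.round(3).tolist(),st["clock"],st["joint_positions"].round(2))
W=arm.snapshot("wrist");pickle.dump(W,open("w1.pkl","wb"))
cv2.imwrite("pics/w1.png",W["frame"][:,:,::-1])
for l in["tool_butt","tool_grip"]:
    for q in arm.tip_of(W,l)[:2]: print(l,q["location"],q["p"],atz(W,q["location"],.02).round(4))
for P in [(.4354,.3157,.02),(.5674,.3119,.02),(.6154,.3105,.02)]: print(proj(W,P).round(0))
E
```

```text
[[-1.0, 0.025, -0.001, 0.556], [0.025, 1.0, -0.0, 0.312], [0.001, -0.0, -1.0, 0.158], [0.0, 0.0, 0.0, 1.0]] 3.4 [ 0.4   0.47  1.5   0.    1.17 -1.14]
tool_butt [272.0, 71.8] 0.66 [0.436  0.3163 0.02  ]
tool_grip [271.2, 198.5] 0.91 [0.5564 0.3127 0.02  ]
[[271.  71.]]
[[271. 209.]]
[[271. 251.]]
```

View pics/w1.png

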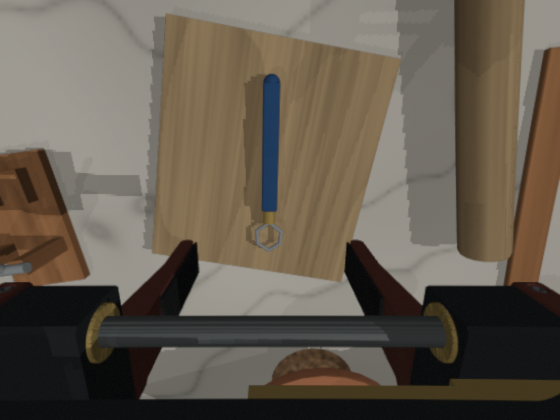

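The wrist view agrees with the estimate: handle from (272,75) to (270,210), centred between the fingers. I'll go down now.

Request:
play_rows([
  [1,[0,0,45],[0,0,0]],
  [1,[0,0,45],[0,0,0]],
  [1,[0,0,30],[0,0,0]],
  [1,[0,0,18],[0,0,0]],
  [1,[0,0,0],[0,0,0]],
  [1,[0,0,0],[0,0,0]],
])

```text
clock: 4.3
eef_pos: [0.557, 0.3131, 0.0219]
orientation: [0.037, 3.14, 0.001]
ft_force: [-0.1, 0.4, 0.8]
width: 0.994
```

Request:
play_rows([
  [1,[0,0,6],[0,0,0]],
  [1,[0,0,0],[0,0,0]],
  [0,[0,0,0],[0,0,0]],
  [0,[0,0,0],[0,0,0]],
  [0,[0,0,0],[0,0,0]],
  [0,[0,0,0],[0,0,0]],
  [0,[0,0,0],[0,0,0]],
  [0,[0,0,0],[0,0,0]],
  [0,[0,0,0],[0,0,0]],
  [0,[0,0,0],[0,0,0]],
])

```text
clock: 5.55
eef_pos: [0.5561, 0.3124, 0.0146]
orientation: [-0.037, -3.141, 0.0]
ft_force: [0.2, -0.6, -0.0]
width: 0.179
```

Request:
play_rows([
  [0,[0,0,-20],[0,0,0]],
  [0,[0,0,-45],[0,0,0]],
  [0,[0,0,-55],[0,0,0]],
  [0,[0,0,-50],[0,0,0]],
  [0,[0,0,-40],[0,0,0]],
  [0,[0,0,0],[0,0,0]],
])

```text
clock: 6.3
eef_pos: [0.5584, 0.3135, 0.2286]
orientation: [0.037, 3.135, 0.005]
ft_force: [0.6, -0.1, -0.8]
width: 0.181
```

```bash
cat >> h.py <<'E'
def leanT(foot,yaw,off=(0,0,0),d=.0054,g=.12):
    c,s=np.cos(yaw),np.sin(yaw);k=np.sqrt(.5)
    t=np.array([k*c,k*s,k]);z=np.array([k*c,k*s,-k])
    o=np.array([c*off[0]-s*off[1],s*off[0]+c*off[1],off[2]])
    return mk(-t,z,np.array(foot)+o+g*t+d*z)
E
python3 - <<'E'
from rig import arm
from h import *
st=arm.state();A=pose(st); print(A[:3,3].round(4),st["width"],st["clock"])
W=arm.snapshot("wrist");cv2.imwrite("pics/w2.png",W["frame"][:,:,::-1])
for l in["tool_butt","tool_grip"]:
    for q in arm.tip_of(W,l)[:1]: print(l,q["location"],q["p"],atz(W,q["location"],A[2,3]+.0054).round(4))
B=leanT([.5350,.0385,.0143],.125,(.005,0,.12)); print(B.round(3).tolist()); rows(A,B)
E
```

```text
[0.5584 0.3135 0.2286] 0.18058083109915946 6.3
tool_butt [272.6, 26.2] 0.82 [0.4392 0.3172 0.234 ]
tool_grip [270.8, 208.6] 0.31 [0.5261 0.3143 0.234 ]
[[-0.702, -0.125, 0.702, 0.628], [-0.088, 0.992, 0.088, 0.05], [-0.707, 0.0, -0.707, 0.215], [0.0, 0.0, 0.0, 1.0]]
n 6 shift [-9.0, -44.4, 5.0] turn [-0.0093, -0.1295, -0.0237] | total [-75.7, -261.6, 13.0] [-0.056, -0.777, -0.142]
```

View pics/w2.png

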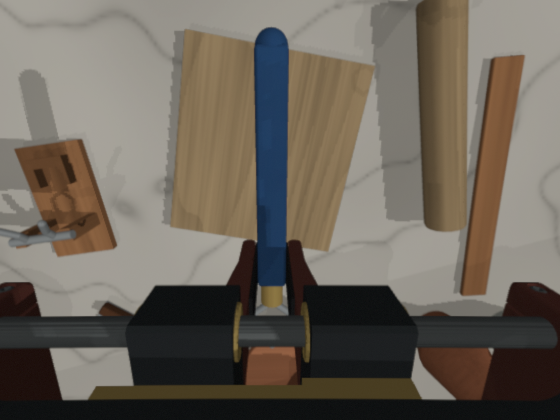

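The tool is held straight: butt at (271,29), handle up the middle of the picture, and measured 119 mm from butt to grip. Next I'll move above the rest, tilted 45°.

Request:
play_rows([
  [0,[-9,-44.5,5],[-0.0093,-0.1295,-0.0237]],
  [0,[-9,-44.5,5],[-0.0093,-0.1295,-0.0237]],
  [0,[-9,-44.5,5],[-0.0093,-0.1295,-0.0237]],
  [0,[-9,-44.5,5],[-0.0093,-0.1295,-0.0237]],
  [0,[-9,-44.5,5],[-0.0093,-0.1295,-0.0237]],
  [0,[-9,-44.5,5],[-0.0093,-0.1295,-0.0237]],
  [0,[0,0,0],[0,0,0]],
  [0,[0,0,0],[0,0,0]],
  [0,[0,0,0],[0,0,0]],
])

```text
clock: 7.58
eef_pos: [0.6105, 0.1087, 0.2078]
orientation: [-0.152, 2.496, 0.107]
ft_force: [0.2, 0.4, -0.8]
width: 0.179
```

```bash
python3 - <<'E'
from rig import arm
from h import *
import pickle
st=arm.state();A=pose(st); print(A.round(3).tolist(),st["width"],st["clock"],st["joint_positions"].round(2))
W=arm.snapshot("wrist");cv2.imwrite("pics/w3.png",W["frame"][:,:,::-1])
S=arm.snapshot("scene");cv2.imwrite("pics/s3.png",cv2.resize(S["frame"][120:270,200:360,::-1],None,fx=4.5,fy=4,interpolation=cv2.INTER_CUBIC)[:600])
T=arm.snapshot("top");cv2.imwrite("pics/t3.png",cv2.resize(T["frame"][160:290,220:350,::-1],None,fx=4.5,fy=4.5,interpolation=cv2.INTER_CUBIC))
pickle.dump((W,S,T),open("w3.pkl","wb"))
for nm,s in(("W",W),("S",S),("T",T)):
    for l,z in[("rest_foot",.0143),("rest_notch",.078),("tool_butt",.134)]:
        for q in arm.tip_of(s,l)[:1]: print(nm,l,np.round(q["location"],1),q["p"],atz(s,q["location"],z).round(4))
B=leanT([.5350,.0385,.0143],.125,(.005,0,.12)); rows(A,B)
t=-A[:3,0]; print("butt est",(A[:3,3]-.0054*A[:3,2]-.12*t).round(4))
print("exp px W foot,notch",proj(W,[[.535,.0385,.0143],[.5982,.0464,.078]]).round(1).tolist())
E
```

```text
[[-0.796, -0.134, 0.59, 0.611], [-0.083, 0.99, 0.113, 0.109], [-0.599, 0.041, -0.799, 0.208], [0.0, 0.0, 0.0, 1.0]] 0.17937210400292203 7.575 [-0.01  0.18  2.05  0.41  0.3  -2.06]
W rest_notch [191.7  99.1] 0.72 [0.5965 0.0493 0.078 ]
W tool_butt [271.4  25.7] 0.72 [0.5139 0.099  0.134 ]
S rest_foot [258.  224.4] 0.81 [0.5414 0.0512 0.0143]
S rest_notch [269.4 217.8] 0.95 [0.5915 0.0465 0.078 ]
S tool_butt [298.5 178.6] 0.57 [0.6022 0.1945 0.134 ]
T rest_foot [286.5 244. ] 0.71 [0.5345 0.0366 0.0143]
T rest_notch [283.9 217.8] 0.66 [0.6018 0.0466 0.078 ]
n 2 shift [-6.7, -30.0, -0.7] turn [0.0187, -0.0711, -0.0096] | total [-13.5, -60.0, -2.4] [0.037, -0.142, -0.019]
butt est [0.5118 0.0981 0.1402]
exp px W foot,notch [[179.7, -27.6], [188.1, 100.6]]
```

View pics/w3.png

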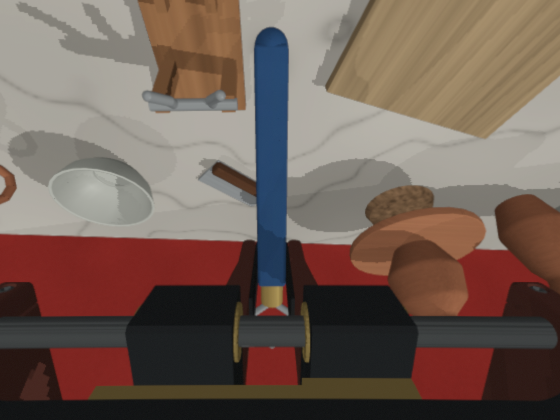

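View pics/s3.png

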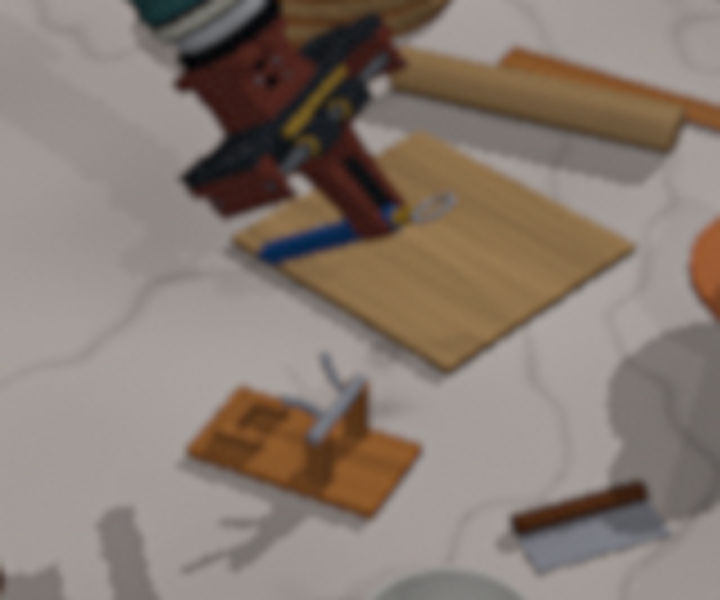

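View pics/t3.png

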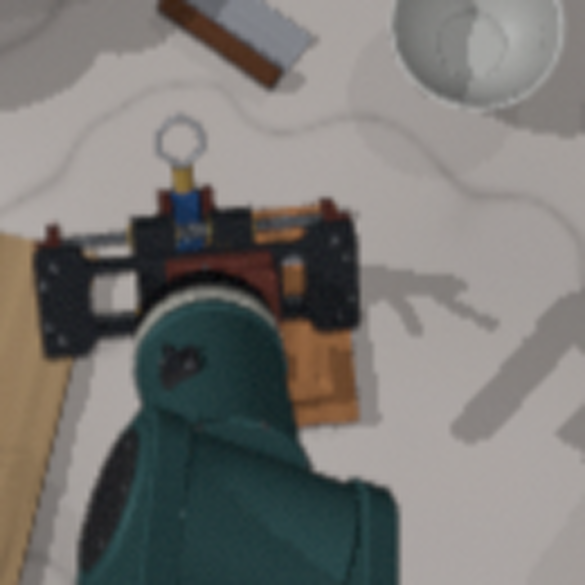

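The last rows fell short: joint 5 is at 0.30, near its lower limit of 0.2. I'll let it settle and read the joints again.

Request:
play_rows([
  [0,[0,0,0],[0,0,0]],
  [0,[0,0,0],[0,0,0]],
])

```text
clock: 8.43
eef_pos: [0.6103, 0.108, 0.2077]
orientation: [-0.15, 2.495, 0.107]
ft_force: [0.1, -0.7, 0.0]
width: 0.183
```

```bash
python3 - <<'E'
from rig import arm
from h import *
st=arm.state();A=pose(st); print(A.round(4).tolist(),st["joint_positions"].round(4).tolist(),st["joint_velocities"].round(3))
E
```

```text
[[-0.796, -0.1334, 0.5904, 0.6103], [-0.0823, 0.9902, 0.1128, 0.108], [-0.5997, 0.0412, -0.7992, 0.2077], [0.0, 0.0, 0.0, 1.0]] [-0.0102, 0.183, 2.0493, 0.4165, 0.2981, -2.062] [-0.001 -0.     0.     0.001 -0.     0.002]
```

```bash
cat > kin.py <<'E'
import numpy as np
from scipy.spatial.transform import Rotation as R
from scipy.optimize import least_squares
def Rz(a): return R.from_euler("z",a).as_matrix()
def Ry(a): return R.from_euler("y",a).as_matrix()
def fk(q,p):
    a0,h,L1,L2,c,e,D=p
    A=Rz(q[0]); B=A@Ry(q[1]+q[2]); C=B@Rz(q[3])@Ry(q[4]); T=C@Rz(q[5])
    return T, A@[a0,0,h]+A@Ry(q[1])@[0,0,L1]+B@[c,0,L2]+C@[e,0,D]
E
python3 - <<'E'
from kin import *
data=[([1.032,.3595,1.5105,0,1.272,-.115],[.2465,.5465,.2225]),([.40,.47,1.50,0,1.17,-1.14],[.5555,.3123,.158]),([-.0102,.183,2.0493,.4165,.2981,-2.062],[.6103,.108,.2077])]
for q,_ in data: print(fk(q,np.zeros(7))[0].round(3).tolist())
f=lambda p:np.r_[np.concatenate([fk(q,p)[1]-np.array(x) for q,x in data])*1e3, p[4]*20,(p[6]-.25)*5,p[0]*5]
r=least_squares(f,[0,.4,.45,.45,0,0,.25]); print(r.x.round(3),r.fun.round(2))
E
```

```text
[[-0.411, -0.912, -0.0], [-0.912, 0.411, -0.0], [0.0, 0.0, -1.0]]
[[-0.031, -1.0, 0.001], [-1.0, 0.031, 0.001], [-0.001, -0.001, -1.0]]
[[0.133, -0.796, 0.59], [-0.99, -0.082, 0.113], [-0.041, -0.6, -0.799]]
[0.154 0.379 0.81  0.411 0.318 0.144 0.49 ] [ 58.73 -35.91  -0.08  28.26 -65.49   0.32   0.15  -0.42  -0.24   6.37
   1.2    0.77]
```

```bash
cat >> kin.py <<'E'
def fk(q,p):
    a0,h,L1,L2,b,e,D=p
    A=Rz(q[0]); B=A@Ry(q[1]+q[2]); C=B@Rz(q[3])@Ry(q[4]); T=C@Rz(q[5]+np.pi/2)
    return T, A@[a0,b,h]+A@Ry(q[1])@[0,0,L1]+B@[0,0,L2]+C@[e,0,D]
E
python3 - <<'E'
from kin import *
data=[([1.032,.3595,1.5105,0,1.272,-.115],[.2465,.5465,.2225]),([.40,.47,1.50,0,1.17,-1.14],[.5555,.3123,.158]),([-.0102,.183,2.0493,.4165,.2981,-2.062],[.6103,.108,.2077])]
f=lambda p:np.r_[np.concatenate([fk(q,p)[1]-np.array(x) for q,x in data])*1e3, (p[5])*5,p[0]*5]
r=least_squares(f,[0,.4,.45,.45,0.07,0,.25]); print(r.x.round(3),r.fun.round(2)); np.save("kp.npy",r.x)
def ik(x,T,q0=None,n=200,lock=None):
    lo=np.array([-2.97,-1.01,.21,-.96,.2,-2.98]);hi=np.array([2.97,2.36,2.38,4.11,2.71,2.98]);best=[]
    rng=np.random.default_rng(0)
    def g(q):
        M,t=fk(q,r.x); return np.r_[(t-x)*5,R.from_matrix(M.T@T).as_rotvec()]
    for i in range(40):
        s=least_squares(g,rng.uniform(lo,hi),bounds=(lo,hi)); best.append((s.cost,s.x))
    best.sort(key=lambda a:a[0]); return best
from h import leanT
for off in [(0.005,0,.12),(0,0,0)]:
  for yaw in [.125]:
    B=leanT([.535,.0385,.0143],yaw,off)
    seen=[]
    for c,q in ik(B[:3,3],B[:3,:3]):
        if all(np.abs(q-s).max()>.1 for s in seen): seen.append(q)
        else: continue
        if len(seen)<=4: print(off,c,q.round(2), "sols")
E
```

```text
[ 0.042  0.057  0.62   0.342  0.072 -0.001  0.315] [-7.1  -4.91 -1.04  5.12  3.34  3.75  1.79 -4.67 -2.71 -0.    0.21]
(0.005, 0, 0.12) 4.2297687891958136e-05 [-0.13  0.17  2.13  1.21  0.2  -2.95] sols
(0.005, 0, 0.12) 0.0005653505857245809 [-0.14  0.17  2.17  1.55  0.2   2.98] sols
(0.005, 0, 0.12) 0.5851815322285582 [-2.61 -1.01  2.38  0.82  2.61  2.53] sols
(0.005, 0, 0.12) 0.7216676574389761 [-2.38 -1.01  2.38  1.13  2.4  -2.98] sols
(0, 0, 0) 8.348685533064519e-07 [-0.13  0.37  2.38  2.69  0.41  1.81] sols
(0, 0, 0) 0.02165431998404131 [-0.13  0.33  2.17  1.22  0.2  -2.98] sols
(0, 0, 0) 0.05134480496210973 [ 0.06  0.34  2.12 -0.96  0.2  -0.65] sols
(0, 0, 0) 0.9153910850298058 [-2.61 -1.01  2.38  0.6   2.52  2.35] sols
```

Joint 5's limit stops this hold from reaching 45° at the rest. I'll put the tool back on the board, retake it with the gripper tilted back about 30°, and then lean it.

```bash
cat > log.py <<'E'
from rig import arm
import json
st=arm.state()
open("log.jsonl","a").write(json.dumps([list(map(float,st["joint_positions"])),list(map(float,st["eef_pos"])),list(map(float,st["orientation"]))])+"\n")
E
python3 - <<'E'
import log
from rig import arm
from h import *
A=pose(arm.state()); a=-.0286
B=mk([-np.cos(a),-np.sin(a),0],[0,0,-1],[.5561,.3124,.08]); rows(A,B)
E
```

```text
n 5 shift [17.9, 40.4, 22.3] turn [0.0184, 0.1278, 0.0287] | total [102.9, 204.4, 93.2] [0.092, 0.639, 0.144]
```

Request:
play_rows([
  [0,[18,40.5,22.5],[0.0184,0.1278,0.0287]],
  [0,[18,40.5,22.5],[0.0184,0.1278,0.0287]],
  [0,[18,40.5,22.5],[0.0184,0.1278,0.0287]],
  [0,[18,40.5,22.5],[0.0184,0.1278,0.0287]],
  [0,[18,40.5,22.5],[0.0184,0.1278,0.0287]],
  [0,[0,0,0],[0,0,0]],
  [0,[0,0,0],[0,0,0]],
])

```text
clock: 9.3
eef_pos: [0.5604, 0.2985, 0.0906]
orientation: [0.007, 3.087, 0.031]
ft_force: [0.1, -0.6, -0.4]
width: 0.18
```

```bash
python3 - <<'E'
import log
from rig import arm
from h import *
st=arm.state();A=pose(st); a=-.0286;print(A[:3,3],A[2,:3].round(4),st["joint_positions"].round(2))
B=mk([-np.cos(a),-np.sin(a),0],[0,0,-1],[.5561,.3124,.0150]); rows(A,B)
E
```

```text
[0.56037594 0.29852583 0.09062908] [-0.0547  0.0204 -0.9983] [ 0.38  0.52  1.62 -0.    0.95 -1.18]
n 2 shift [3.8, 6.3, 37.8] turn [0.0105, 0.0273, 0.012] | total [8.5, 12.3, 75.5] [0.021, 0.055, 0.024]
```

Request:
play_rows([
  [0,[4,6,35],[0.0105,0.0275,0.012]],
  [0,[4,6,34],[0.0105,0.0275,0.012]],
  [0,[0,0,5],[0,0,0]],
  [0,[0,0,0],[0,0,0]],
  [0,[0,0,0],[0,0,0]],
])

```text
clock: 9.93
eef_pos: [0.5564, 0.3118, 0.0187]
orientation: [0.047, 3.139, 0.002]
ft_force: [0.6, 0.6, -0.4]
width: 0.179
```

```bash
python3 - <<'E'
import log
from rig import arm
from h import *
st=arm.state();A=pose(st); a=-.0286;print(A[:3,3],A[2,:3].round(4),st["joint_positions"].round(2))
B=mk([-np.cos(a),-np.sin(a),0],[0,0,-1],[.5561,.3124,.0150]); rows(A,B)
E
```

```text
[0.55643284 0.31181538 0.01871793] [-0.0019  0.0016 -1.    ] [ 0.4   0.64  1.61  0.    0.9  -1.14]
n 1 shift [0.4, 0.6, 3.7] turn [0.0016, 0.0019, -0.0012] | total [0.4, 0.6, 3.7] [0.002, 0.002, -0.001]
```

Request:
play_rows([
  [0,[0,0.5,3.5],[0,0,0]],
  [0,[0,0,0],[0,0,0]],
  [0.3,[0,0,0],[0,0,0]],
  [1,[0,0,0],[0,0,0]],
  [1,[0,0,0],[0,0,0]],
  [1,[0,0,0],[0,0,0]],
  [1,[0,0,0],[0,0,0]],
  [1,[0,0,-20],[0,0,0]],
  [1,[0,0,-25],[0,0,0]],
  [1,[0,0,0],[0,0,0]],
])

```text
clock: 11.18
eef_pos: [0.5571, 0.3132, 0.0602]
orientation: [0.046, 3.138, 0.003]
ft_force: [-0.1, 1.0, -0.6]
width: 0.996
```

```bash
python3 - <<'E'
import log
from rig import arm
from h import *
st=arm.state();A=pose(st); print(A[:3,3],A[2,:3].round(4),st["width"])
W=arm.snapshot("wrist");cv2.imwrite("pics/w4.png",W["frame"][:,:,::-1])
for l in["tool_butt","tool_grip"]:
    for q in arm.tip_of(W,l)[:1]: print(l,q["location"],q["p"],atz(W,q["location"],.02).round(4))
print(proj(W,[(.4354,.3157,.02),(.5674,.3119,.02),(.6154,.3105,.02)]).round(0).tolist())
a=-.0286; t=np.radians(30)
u=np.array([np.cos(a),np.sin(a),0]); z=-np.sin(t)*u+np.array([0,0,-np.cos(t)])
B=mk(-u,z,np.array([.550,.3124,.0195])-.04*z); rows(A,B)
E
```

```text
[0.5570609  0.31322894 0.06016207] [-0.0028  0.0022 -1.    ] 0.9963305274734137
tool_butt [271.6, 44.4] 0.86 [0.4359 0.3174 0.02  ]
tool_grip [270.4, 234.2] 0.77 [0.5584 0.313  0.02  ]
[[269.0, 44.0], [269.0, 246.0], [269.0, 302.0]]
n 4 shift [-3.5, -0.3, 0.9] turn [0.0006, 0.1316, -0.0] | total [-12.9, -1.0, 6.1] [0.002, 0.526, -0.0]
```

View pics/w4.png

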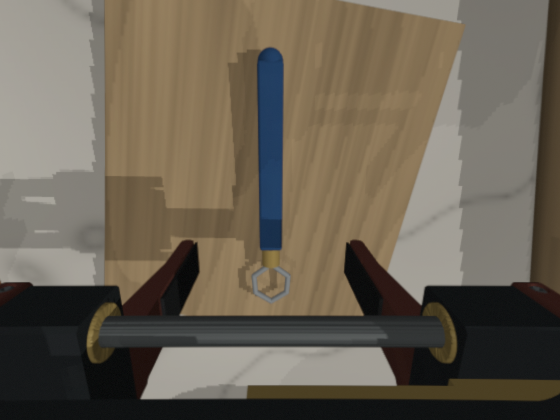

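The tool lies where it did before, from (271,52) to (270,248). I'll tilt and go in.

Request:
play_rows([
  [1,[-3.5,0,1],[0,0.1315,0]],
  [1,[-3.5,0,1],[0,0.1315,0]],
  [1,[-3.5,0,1],[0,0.1315,0]],
  [1,[-3.5,0,1],[0,0.1315,0]],
  [1,[0,0,0],[0,0,0]],
  [1,[0,0,28],[0,0,0]],
  [1,[0,0,0],[0,0,0]],
  [1,[0,0,0],[0,0,0]],
])

```text
clock: 12.32
eef_pos: [0.554, 0.3129, 0.0286]
orientation: [-0.037, -2.616, -0.011]
ft_force: [0.4, 0.4, -0.4]
width: 1.0
```

```bash
python3 - <<'E'
import log
from rig import arm
from h import *
st=arm.state();A=pose(st); print(A.round(4).tolist(),st["joint_positions"].round(2))
a=-.0286; t=np.radians(30)
u=np.array([np.cos(a),np.sin(a),0]); z=-np.sin(t)*u+np.array([0,0,-np.cos(t)])
B=mk(-u,z,np.array([.550,.3124,.0195])); rows(A,B)
E
```

```text
[[-0.8648, 0.0288, -0.5014, 0.554], [0.0246, 0.9996, 0.015, 0.3129], [0.5016, 0.0007, -0.8651, 0.0286], [0.0, 0.0, 0.0, 1.0]] [ 0.31  0.88  1.17  0.17  1.59 -1.28]
n 1 shift [-1.1, -0.6, 9.9] turn [0.0007, -0.0018, 0.0001] | total [-1.1, -0.6, 9.9] [0.001, -0.002, 0.0]
```

Request:
play_rows([
  [1,[-1,-0.5,5],[0,0,0]],
  [1,[0,0,5],[0,0,0]],
  [1,[0,0,0],[0,0,0]],
  [0,[0,0,0],[0,0,0]],
  [0,[0,0,0],[0,0,0]],
  [0,[0,0,0],[0,0,0]],
  [0,[0,0,0],[0,0,0]],
  [0,[0,0,0],[0,0,0]],
  [0,[0,0,0],[0,0,0]],
  [0,[0,0,0],[0,0,0]],
  [0,[0,0,0],[0,0,0]],
])

```text
clock: 13.7
eef_pos: [0.55, 0.3122, 0.0185]
orientation: [-0.038, -2.614, -0.011]
ft_force: [0.4, -0.7, 0.4]
width: 0.178
```

```bash
python3 - <<'E'
import log
from rig import arm
from h import *
st=arm.state();A=pose(st); print(A.round(4).tolist(),st["width"])
E
```

```text
[[-0.864, 0.0294, -0.5026, 0.55], [0.0251, 0.9996, 0.0152, 0.3122], [0.5029, 0.0005, -0.8644, 0.0185], [0.0, 0.0, 0.0, 1.0]] 0.17848123051789327
```

Request:
play_rows([
  [0,[10,0,-17],[0,0,0]],
  [0,[22,0,-38],[0,0,0]],
  [0,[25,0,-43],[0,0,0]],
  [0,[25,0,-43],[0,0,0]],
  [0,[20,0,-34],[0,0,0]],
  [0,[0,0,0],[0,0,0]],
  [0,[0,0,0],[0,0,0]],
])

```text
clock: 14.58
eef_pos: [0.5496, 0.3119, 0.221]
orientation: [-0.038, -2.615, -0.011]
ft_force: [0.1, -0.4, -0.2]
width: 0.178
```

```bash
python3 - <<'E'
import log
from rig import arm
from h import *
import json
a=-.0286
A0=np.array([[-0.864,0.0294,-0.5026,0.55],[0.0251,0.9996,0.0152,0.3122],[0.5029,0.0005,-0.8644,0.0185],[0,0,0,1]])
Tb=np.eye(4); Tb[:3,:3]=R.from_euler("z",a).as_matrix(); Tb[:3,3]=[.4365,.3160,.020]
G=np.linalg.inv(A0)@Tb; np.save("G1.npy",G)
st=arm.state();A=pose(st); print(A[:3,3].round(4),st["width"])
W=arm.snapshot("wrist");cv2.imwrite("pics/w5.png",W["frame"][:,:,::-1])
P=A@G; pts=[(P@[x,0,0,1])[:3] for x in (0,.132,.18)]
print("exp",proj(W,pts).round(1).tolist(),np.round(pts,3).tolist())
for l in["tool_butt","tool_grip"]:
    for q in arm.tip_of(W,l)[:1]: print(l,q["location"],q["p"])
# kin fit
from kin import fk
D=[json.loads(l) for l in open("log.jsonl")]
D=[(d[0],d[1]) for d in D]+[([1.032,.3595,1.5105,0,1.272,-.115],[.2465,.5465,.2225])]
f=lambda p:np.concatenate([fk(q,p)[1]-np.array(x) for q,x in D])*1e3
r=least_squares(f,[0,.4,.45,.45,0.07,0,.25]); print(r.x.round(3),np.abs(r.fun).max().round(1)); np.save("kp.npy",r.x)
E
```

```text
[0.5496 0.3119 0.221 ] 0.178011238015663
exp [[271.6, 86.3], [271.7, 288.8], [271.7, 382.1]] [[0.436, 0.316, 0.222], [0.568, 0.312, 0.222], [0.616, 0.311, 0.222]]
tool_butt [273.5, 85.7] 0.91
tool_grip [272.8, 270.5] 0.65
[-0.046  0.187  0.523  0.438  0.075 -0.034  0.317] 16.7
```

View pics/w5.png

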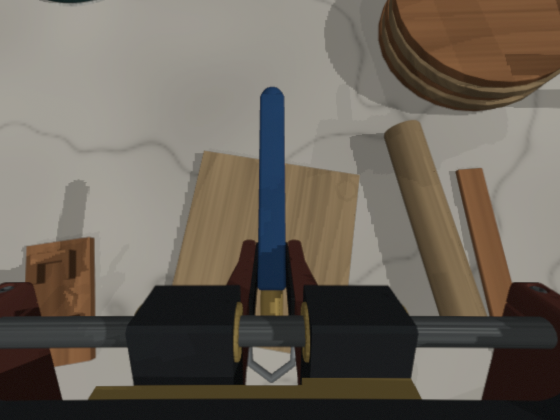

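```bash
cat >> kin.py <<'E'
def fk(q,p):
    a0,h,L1,L2,b,e,D,c,b2,o=p
    A=Rz(q[0]); B=A@Ry(q[1]+q[2]); C=B@Rz(q[3])@Ry(q[4]); T=C@Rz(q[5]+np.pi/2)
    return T, A@[a0,b,h]+A@Ry(q[1])@[0,0,L1]+B@[c,0,L2]+C@[e,b2,D]+o*T[:,0]*0
def load():
    import json
    D=[json.loads(l) for l in open("log.jsonl")]
    return [(d[0],d[1]) for d in D]+[([1.032,.3595,1.5105,0,1.272,-.115],[.2465,.5465,.2225])]
def fitk():
    D=load()
    f=lambda p:np.r_[np.concatenate([fk(q,p)[1]-np.array(x) for q,x in D])*1e3,p*[3,0,0,0,3,3,0,3,3,1]]
    r=least_squares(f,[0,.4,.45,.45,0.07,0,.25,0,0,0]); return r.x,r.fun
LO=np.array([-2.97,-1.01,.21,-.96,.2,-2.98]);HI=np.array([2.97,2.36,2.38,4.11,2.71,2.98])
def ik(T4,p,q0=None,n=20):
    rng=np.random.default_rng(0); out=[]
    def g(q):
        M,t=fk(q,p); return np.r_[(t-T4[:3,3])*5,R.from_matrix(M.T@T4[:3,:3]).as_rotvec()]
    for i in range(n):
        s=least_squares(g,np.clip(q0,LO+1e-3,HI-1e-3) if i==0 and q0 is not None else rng.uniform(LO,HI),bounds=(LO,HI))
        if s.cost<1e-5 and all(np.abs(s.x-o).max()>.05 for o in out): out.append(s.x)
    return out
E
python3 - <<'E'
from kin import *
from h import *
p,f=fitk(); print(p.round(3)); print(f[:-10].reshape(-1,3).round(1).tolist()); np.save("kp.npy",p)
G=np.load("G1.npy")
from h import leanT
k=np.sqrt(.5)
def buttpose(pos,yaw,el):
    M=np.eye(4);M[:3,:3]=Rz(yaw)@Ry(-el);M[:3,3]=pos;return M
c,s=np.cos(.125),np.sin(.125)
for off in [(.005,.12),(0,0)]:
    B=buttpose([.535+c*off[0],.0385+s*off[0],.0143+off[1]],.125,np.pi/4)@np.linalg.inv(G)
    print(off,B.round(3).tolist()); 
    for q in ik(B,p,np.array([.05,.5,1.6,0,.9,-1.5])): print(q.round(2))
E
```

```text
[-0.     0.266  0.612  0.434  0.069  0.     0.382  0.112 -0.     0.   ]
[[-0.1, 0.1, 0.1], [-0.0, -0.1, 0.0], [0.1, -0.0, -0.0], [0.0, -0.0, 0.0], [0.0, 0.0, -0.0], [0.1, 0.0, -0.0], [-0.2, -0.1, 0.1], [0.1, 0.2, -0.2]]
(0.005, 0.12) [[-0.959, -0.124, 0.254, 0.621], [-0.12, 0.992, 0.033, 0.049], [-0.256, 0.001, -0.967, 0.214], [0.0, 0.0, 0.0, 1.0]]
[-0.06  0.27  1.7   0.06  0.92 -1.79]
(0, 0) [[-0.959, -0.124, 0.254, 0.616], [-0.12, 0.992, 0.033, 0.048], [-0.256, 0.001, -0.967, 0.094], [0.0, 0.0, 0.0, 1.0]]
[-0.06  0.42  1.83  0.08  0.63 -1.82]
```

```bash
python3 - <<'E'
from kin import *
from h import mk
p=np.load("kp.npy")
zh=np.array([0,0,1.])
for deg in (30,35,40,45,50,55):
  f=np.radians(deg)
  # rest hold
  c,s=np.cos(.125),np.sin(.125);k=np.sqrt(.5)
  t=np.array([k*c,k*s,k]);n=np.array([k*c,k*s,-k]); z=-np.cos(f)*t+np.sin(f)*n
  P=np.array([.535,.0385,.0143])+.118*t+.006*z
  for sg in(1,-1):
    qs=ik(mk(-sg*(np.cos(f)*n+np.sin(f)*t),z,P),p,n=6); print("rest",deg,sg,[q.round(2).tolist() for q in qs])
    for psi in (-70,-38,-10,20,50,80,110):
      h=np.array([np.cos(np.radians(psi)),np.sin(np.radians(psi)),0]); z2=np.sin(f)*h-np.cos(f)*zh
      B=mk(-sg*(np.cos(f)*h+np.sin(f)*zh),z2,np.array([.52,-.4,.014+.118])+.006*z2)
      qs=ik(B,p,n=6)
      if qs: print("  tube",psi,[q.round(2).tolist() for q in qs])
E
```

```text
rest 30 1 [[-0.01, 0.66, 1.37, -0.04, 1.38, -1.7]]
  tube -70 [[-0.59, 0.42, 1.86, -0.64, 0.51, -0.43]]
  tube -38 [[-0.8, 0.37, 1.95, 0.23, 0.31, -1.91]]
  tube 20 [[-1.05, 0.5, 1.71, 0.65, 0.95, 2.92]]
  tube 50 [[-1.04, 0.61, 1.48, 0.51, 1.29, 2.6]]
  tube 80 [[-0.97, 0.72, 1.25, 0.36, 1.57, 2.28]]
  tube 110 [[-0.86, 0.8, 1.08, 0.18, 1.76, 1.92]]
rest 30 -1 [[-0.01, 0.66, 1.37, -0.04, 1.38, 1.45]]
  tube -70 [[-0.59, 0.42, 1.86, -0.64, 0.51, 2.71]]
  tube -38 [[-0.8, 0.37, 1.95, 0.23, 0.31, 1.23]]
  tube -10 [[-0.97, 0.41, 1.89, 0.71, 0.58, 0.23]]
  tube 20 [[-1.05, 0.5, 1.71, 0.65, 0.95, -0.22]]
  tube 50 [[-1.04, 0.61, 1.48, 0.51, 1.29, -0.55]]
  tube 80 [[-0.97, 0.72, 1.25, 0.36, 1.57, -0.87]]
  tube 110 [[-0.86, 0.8, 1.08, 0.18, 1.76, -1.22]]
rest 35 1 [[-0.02, 0.61, 1.44, -0.03, 1.26, -1.7]]
  tube -70 [[-0.56, 0.43, 1.92, -0.92, 0.46, -0.13]]
  tube 20 [[-1.1, 0.51, 1.74, 0.76, 0.97, 2.79]]
  tube 50 [[-1.08, 0.64, 1.47, 0.58, 1.33, 2.53]]
  tube 80 [[-0.99, 0.76, 1.21, 0.4, 1.64, 2.26]]
  tube 110 [[-0.87, 0.85, 1.01, 0.21, 1.86, 1.92]]
rest 35 -1 [[-0.02, 0.61, 1.44, -0.0
[... 2293 characters left out ...]
 1 [[-0.05, 0.45, 1.75, 0.04, 0.76, -1.78]]
  tube -38 [[-0.85, 0.53, 2.29, 2.89, 0.64, 1.67]]
  tube -10 [[-1.18, 0.55, 2.15, 1.79, 0.79, 2.1]]
  tube 20 [[-1.27, 0.64, 1.82, 1.13, 1.13, 2.33]]
  tube 50 [[-1.2, 0.78, 1.44, 0.8, 1.54, 2.34]]
  tube 80 [[-1.07, 0.94, 1.06, 0.58, 1.92, 2.23]]
  tube 110 [[-0.91, 1.07, 0.75, 0.33, 2.23, 1.96]]
rest 55 -1 [[-0.05, 0.45, 1.75, 0.04, 0.76, 1.37]]
  tube -38 [[-0.85, 0.53, 2.29, 2.89, 0.64, -1.47]]
  tube -10 [[-1.18, 0.55, 2.15, 1.79, 0.79, -1.04]]
  tube 20 [[-1.27, 0.64, 1.82, 1.13, 1.13, -0.81]]
  tube 50 [[-1.2, 0.78, 1.44, 0.8, 1.54, -0.8]]
  tube 80 [[-1.07, 0.94, 1.06, 0.58, 1.92, -0.92]]
  tube 110 [[-0.91, 1.07, 0.75, 0.33, 2.23, -1.18]]
```

```bash
cat >> h.py <<'E'
def buttpose(pos,yaw,el):
    M=np.eye(4);M[:3,:3]=R.from_euler("z",yaw).as_matrix()@R.from_euler("y",-el).as_matrix();M[:3,3]=pos;return M
def restT(G,off,foot=(.535,.0385),yaw=.125,el=np.pi/4):
    c,s=np.cos(yaw),np.sin(yaw)
    return buttpose([foot[0]+c*off[0]-s*off[1],foot[1]+s*off[0]+c*off[1],.0143+off[2]],yaw,el)@np.linalg.inv(G)
E
python3 - <<'E'
from rig import arm
from h import *
A=pose(arm.state()); rows(A,restT(np.load("G1.npy"),(.006,0,.12)),45,.14)
E
```

```text
n 7 shift [-9.2, -38.0, -1.3] turn [0.0028, -0.1124, -0.0224] | total [-72.5, -260.7, -35.4] [0.02, -0.787, -0.157]
```

Request:
play_rows([
  [0,[-9,-38,-1.5],[0.003,-0.1125,-0.0225]],
  [0,[-9,-38,-1.5],[0.003,-0.1125,-0.0225]],
  [0,[-9,-38,-1.5],[0.003,-0.1125,-0.0225]],
  [0,[-9,-38,-1.5],[0.003,-0.1125,-0.0225]],
  [0,[-9,-38,-1.5],[0.003,-0.1125,-0.0225]],
  [0,[-9,-38,-1.5],[0.003,-0.1125,-0.0225]],
  [0,[-9,-38,-1.5],[0.003,-0.1125,-0.0225]],
  [0,[0,0,0],[0,0,0]],
  [0,[0,0,0],[0,0,0]],
])

```text
clock: 15.85
eef_pos: [0.6212, 0.0491, 0.216]
orientation: [-0.179, 2.877, 0.026]
ft_force: [0.5, 0.0, -0.5]
width: 0.182
```

```bash
cat > look.py <<'E'
import log,sys,pickle
from rig import arm
from h import *
tag=sys.argv[1]
st=arm.state();A=pose(st); print("tcp",A[:3,3].round(4),"w",round(float(st["width"]),3),"t",st["clock"],st["joint_positions"].round(2))
W=arm.snapshot("wrist");S=arm.snapshot("scene");T=arm.snapshot("top")
pickle.dump((A,W,S,T),open(f"{tag}.pkl","wb"))
cv2.imwrite(f"pics/{tag}_w.png",W["frame"][:,:,::-1])
c=[int(x) for x in sys.argv[2:6]] if len(sys.argv)>5 else [220,170,120,100]
d=[int(x) for x in sys.argv[6:10]] if len(sys.argv)>9 else [230,170,120,100]
im=[cv2.resize(s["frame"][y:y+h,x:x+w,::-1],(400,int(400*h/w)),interpolation=cv2.INTER_CUBIC) for s,(x,y,w,h) in((S,c),(T,d))]
hh=max(i.shape[0] for i in im); im=[cv2.copyMakeBorder(i,0,hh-i.shape[0],0,0,cv2.BORDER_CONSTANT) for i in im]
cv2.imwrite(f"pics/{tag}_st.png",np.hstack(im))
E
python3 look.py r1; python3 - <<'E'
from h import *
import pickle
A,W,S,T=pickle.load(open("r1.pkl","rb")); G=np.load("G1.npy")
rows(A,restT(G,(.006,0,.12)))
P=A@G; print("butt",P[:3,3].round(4),"el",np.degrees(np.arcsin(P[2,0])).round(1))
print("W foot/notch",proj(W,[[.535,.0385,.0143],[.5982,.0464,.078],[.5982+.013,.0464+.0017,.078-.016+0]]).round(1).tolist(),"S butt/loop",proj(S,[P[:3,3],(P@[.18,0,0,1])[:3]]).round(0).tolist())
E
```

```text
tcp [0.6212 0.0491 0.216 ] w 0.182 t 15.85 [-0.06  0.27  1.69  0.06  0.92 -1.79]
n 1 shift [0.2, -0.3, 2.5] turn [0.0005, 0.0013, -0.0005] | total [0.2, -0.3, 2.5] [0.0, 0.001, -0.0]
butt [0.5405 0.0396 0.1366] el 45.1
W foot/notch [[271.0, 59.3], [271.0, 141.7], [271.0, 148.9]] S butt/loop [[254.0, 199.0], [292.0, 179.0]]
```

View pics/r1_w.png

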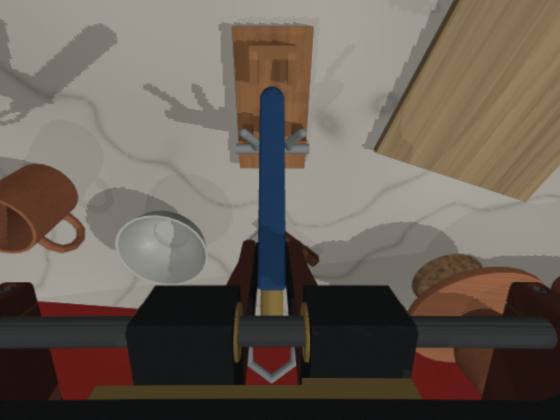

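View pics/r1_st.png

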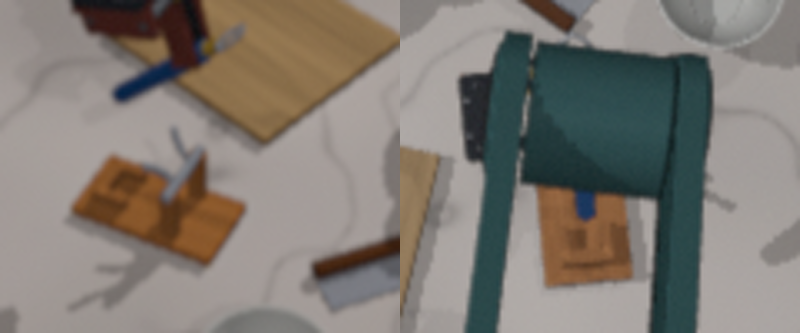

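```bash
python3 - <<'E'
from h import *
import pickle
A,W,S,T=pickle.load(open("r1.pkl","rb"))
c,s=np.cos(.125),np.sin(.125)
f=lambda x,y,z:[.535+c*x-s*y,.0385+s*x+c*y,z]
print(proj(W,[f(-.03,.04,.012),f(-.03,-.04,.012),f(.12,-.04,.012),f(.12,.04,.012)]).round(1).tolist())
print(proj(W,[f(-.0025,-.015,.026),f(-.0025,.015,.026)]).round(1).tolist())
cv2.imwrite("pics/r1z.png",cv2.resize(W["frame"][15:180,215:335,::-1],None,fx=3.6,fy=3.6,interpolation=cv2.INTER_CUBIC))
E
```

```text
[[312.5, 24.1], [229.4, 24.1], [238.6, 167.7], [303.5, 167.7]]
[[255.5, 57.7], [286.4, 57.7]]
```

View pics/r1z.png

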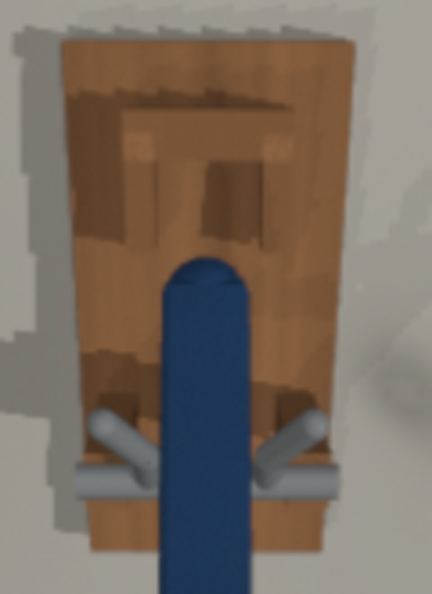

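The zoom shows the base from (232,26) to (304,168), which puts the rest about 1.5 mm beyond my estimate in x and y. I'll correct for that and lower.

```bash
python3 - <<'E'
from h import *
from rig import arm
A=pose(arm.state());G=np.load("G1.npy"); F=(.5365,.0400)
B=restT(G,(.006,0,.03),F);C=restT(G,(.006,0,.012),F);D=restT(G,(.001,0,.001),F)
rows(A,B);rows(B,C);rows(C,D,3)
E
```

```text
n 2 shift [11.4, 0.1, 45.0] turn [0.0002, 0.0014, 0.0008] | total [22.8, 0.2, 90.0] [0.0, 0.003, 0.002]
n 1 shift [4.6, -0.0, 17.4] turn [0.0, 0.0, -0.0] | total [4.6, -0.0, 17.4] [0.0, 0.0, 0.0]
n 5 shift [1.5, -0.0, 1.9] turn [0.0, 0.0, -0.0] | total [7.6, -0.0, 9.4] [0.0, 0.0, 0.0]
```

Request:
play_rows([
  [0,[7,0,28],[0,0.001,0.001]],
  [0,[9,0.2,36],[0,0.001,0.001]],
  [0,[7,0,26],[0,0,0]],
  [0,[2.5,0,9],[0,0,0]],
  [0,[2,0,8],[0,0,0]],
  [0,[0,0,0],[0,0,0]],
  [0,[0,0,0],[0,0,0]],
])

```text
clock: 16.88
eef_pos: [0.6236, 0.0493, 0.1073]
orientation: [-0.178, 2.875, 0.024]
ft_force: [0.4, 0.4, -1.2]
width: 0.18
```

```bash
python3 look.py r2; python3 - <<'E'
from h import *
import pickle
A,W,S,T=pickle.load(open("r2.pkl","rb")); G=np.load("G1.npy"); F=(.5365,.04)
rows(A,restT(G,(.001,0,.001),F),3)
E
```

```text
tcp [0.6236 0.0493 0.1073] w 0.18 t 16.875 [-0.06  0.41  1.81  0.08  0.67 -1.81]
n 5 shift [1.7, 0.2, 2.2] turn [-0.0001, 0.0007, -0.0002] | total [8.4, 1.1, 10.9] [-0.001, 0.004, -0.001]
```

View pics/r2_w.png

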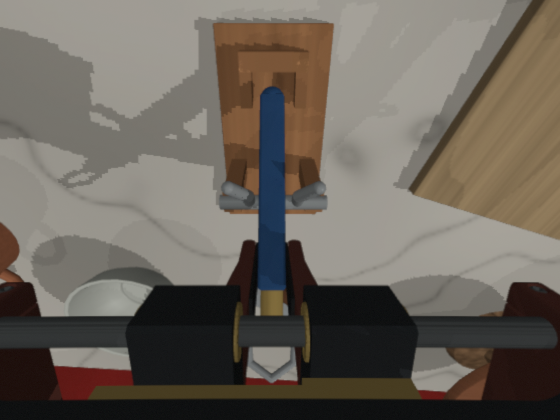

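View pics/r2_st.png

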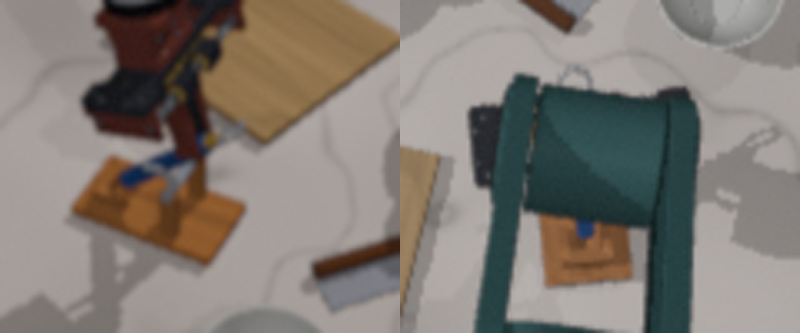

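The handle (272,150) lies between the prongs (237 and 308), and the butt (271,90) points into the pocket. I'll finish lowering.

Request:
play_rows([
  [0,[1.7,0.2,2.2],[0,0,0]],
  [0,[1.7,0.2,2.2],[0,0,0]],
  [0,[1.7,0.2,2.2],[0,0,0]],
  [0,[1.7,0.2,2.2],[0,0,0]],
  [0,[1.5,0.2,2],[0,0,0]],
  [0,[0,0,0],[0,0,0]],
  [0,[0,0,0],[0,0,0]],
])

```text
clock: 17.9
eef_pos: [0.6172, 0.0496, 0.0937]
orientation: [-0.178, 2.877, 0.025]
ft_force: [-2.5, 0.1, 1.9]
width: 0.177
```

```bash
python3 look.py r3
```

```text
tcp [0.6172 0.0496 0.0937] w 0.177 t 17.9 [-0.06  0.42  1.83  0.08  0.63 -1.82]
```

View pics/r3_w.png

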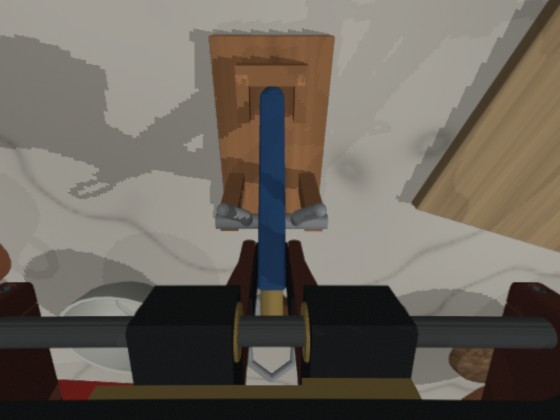

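View pics/r3_st.png

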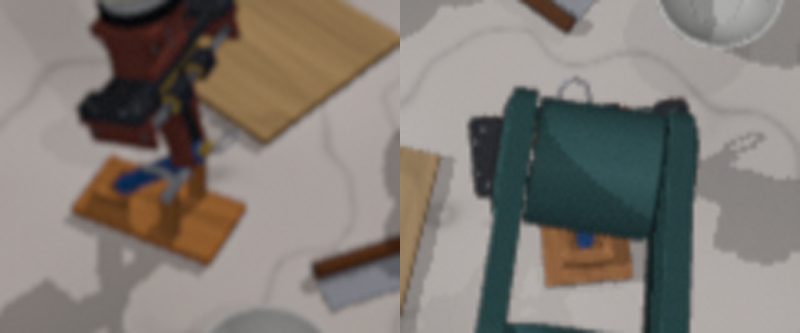

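The butt is in the pocket with about 3 N of contact. I'll release, wait for the 0.2 s, and back off.

Request:
play_rows([
  [0.3,[0,0,0],[0,0,0]],
  [1,[0,0,0],[0,0,0]],
  [1,[0,0,0],[0,0,0]],
  [1,[0,0,0],[0,0,0]],
  [1,[0,0,0],[0,0,0]],
  [1,[0,0,-15],[0,0,0]],
  [1,[0,0,-40],[0,0,0]],
  [1,[0,0,-45],[0,0,0]],
  [1,[0,0,-20],[0,0,0]],
  [1,[0,0,0],[0,0,0]],
  [1,[0,0,0],[0,0,0]],
])

```text
clock: 19.42
eef_pos: [0.5864, 0.0457, 0.2093]
orientation: [-0.178, 2.877, 0.025]
ft_force: [-0.4, 0.3, -0.8]
width: 1.0
```

```bash
python3 look.py r4; python3 - <<'E'
from h import *
from rig import arm
import pickle
A,W,S,T=pickle.load(open("r4.pkl","rb"))
F=np.array([.5365,.04]);c,s=np.cos(.125),np.sin(.125);k=np.sqrt(.5)
t=np.array([k*c,k*s,k]);b=np.array([*F,.0143])
print("exp butt,grip,hend,loop",proj(W,[b+t*x for x in(0,.12,.132,.18)]).round(1).tolist())
for l in["tool_butt","tool_grip","tool"]:
    for q in arm.tip_of(arm.snapshot("wrist"),l)[:1]: print(l,np.round(q["location"],1),q["p"])
E
```

```text
tcp [0.5864 0.0457 0.2093] w 1.0 t 19.425 [-0.07  0.23  1.77  0.07  0.88 -1.8 ]
exp butt,grip,hend,loop [[271.3, 98.7], [271.4, 209.2], [271.4, 221.4], [271.5, 272.6]]
tool_butt [273.6  97.9] 0.69
tool_grip [267.9 207.4] 0.88
tool [270.1 180.1] 0.56
```

View pics/r4_w.png

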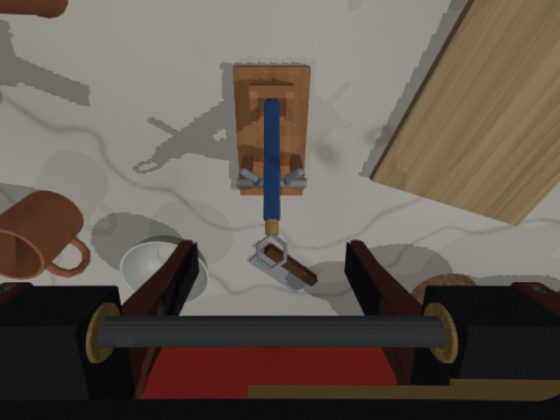

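View pics/r4_st.png

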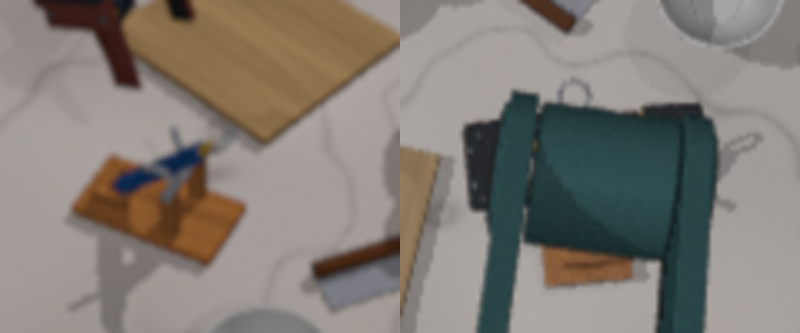

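The tool leans freely: butt (272,97), loop tip about (272,268), within 1–2 px of prediction. Next is the new hold: gripper vertical, turned half round, 45° to the handle.

```bash
cat > hold2.py <<'E'
from h import *
F=np.array([.5365,.04]);c,s=np.cos(.125),np.sin(.125);k=np.sqrt(.5)
t=np.array([k*c,k*s,k]);b=np.array([*F,.0143])
P=b+.116*t+np.array([0,0,-.006])
def H(dz,sg): return mk([-sg*c,-sg*s,0],[0,0,-1],P+np.array([0,0,dz]))
E
python3 - <<'E'
from hold2 import *
from rig import arm
A=pose(arm.state()); print(P); rows(A,H(.105,1)); 
E
```

```text
[0.61788441 0.05022637 0.09032439]
n 2 shift [-14.1, 0.3, 9.9] turn [0.0005, 0.1298, -0.0008] | total [-26.8, 0.6, 21.5] [0.001, 0.26, -0.002]
```

Request:
play_rows([
  [1,[-14,0.3,10],[0,0.13,0]],
  [1,[-14,0.3,10],[0,0.13,0]],
  [1,[0,0,0],[0,0,0.1848]],
  [1,[0,0,0],[0,0,0.1848]],
  [1,[0,0,0],[0,0,0.1848]],
  [1,[0,0,0],[0,0,0.1848]],
  [1,[0,0,0],[0,0,0.1848]],
  [1,[0,0,0],[0,0,0.1848]],
  [1,[0,0,0],[0,0,0.1848]],
  [1,[0,0,0],[0,0,0.1848]],
  [1,[0,0,0],[0,0,0.1848]],
  [1,[0,0,0],[0,0,0.1848]],
  [1,[0,0,0],[0,0,0.1848]],
  [1,[0,0,0],[0,0,0.1848]],
  [1,[0,0,0],[0,0,0.1848]],
  [1,[0,0,0],[0,0,0.1848]],
  [1,[0,0,0],[0,0,0.1848]],
  [1,[0,0,0],[0,0,0.1848]],
  [1,[0,0,0],[0,0,0.1848]],
  [1,[0,0,0],[0,0,0]],
])

```text
clock: 22.38
eef_pos: [0.6178, 0.0502, 0.1953]
orientation: [-3.134, -0.196, -0.0]
ft_force: [-0.3, -0.5, 0.2]
width: 1.0
```

```bash
python3 look.py r5; python3 - <<'E'
from hold2 import *
from rig import arm
import pickle
A=pose(arm.state()); rows(A,H(.105,-1)); rows(A,H(.02,-1))
W=pickle.load(open("r5.pkl","rb"))[1]
print("exp butt,grip,hend,loop",proj(W,[b+t*x for x in(0,.116,.132,.18)]).round(1).tolist())
E
```

```text
tcp [0.6178 0.0502 0.1953] w 1.0 t 22.375 [-0.03  0.41  1.5   0.    1.23  1.41]
n 1 shift [0.1, 0.0, 0.1] turn [-0.0011, -0.0002, 0.0018] | total [0.1, 0.0, 0.1] [-0.001, -0.0, 0.002]
n 2 shift [0.0, 0.0, 42.5] turn [-0.0005, -0.0001, 0.0009] | total [0.1, 0.1, 85.1] [-0.001, -0.0, 0.002]
exp butt,grip,hend,loop [[271.6, 252.2], [271.7, 209.0], [271.7, 200.4], [271.8, 167.6]]
```

View pics/r5_w.png

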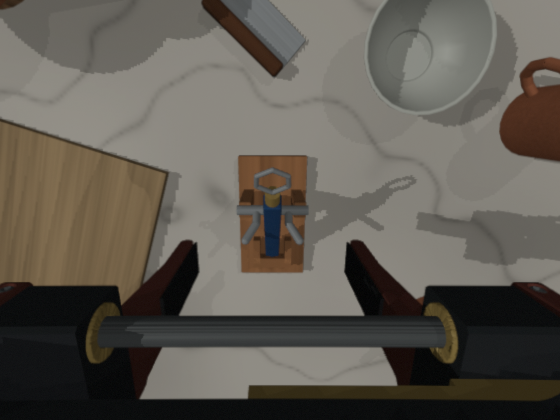

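View pics/r5_st.png

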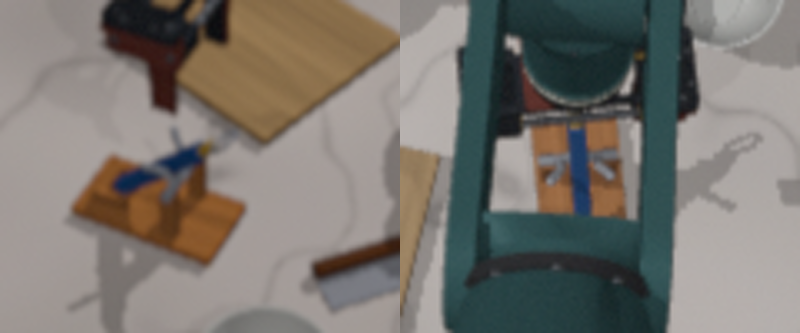

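The prediction matches again: loop tip (272,168), handle end (272,203). Going down to grip.

Request:
play_rows([
  [1,[0,0,30],[0,0,0]],
  [1,[0,0,40],[0,0,0]],
  [1,[0,0,25],[0,0,0]],
  [1,[0,0,10],[0,0,0]],
  [1,[0,0,0],[0,0,0]],
  [0,[0,0,0],[0,0,0]],
  [0,[0,0,0],[0,0,0]],
  [0,[0,0,0],[0,0,0]],
  [0,[0,0,0],[0,0,0]],
  [0,[0,0,0],[0,0,0]],
  [0,[0,0,0],[0,0,0]],
  [0,[0,0,0],[0,0,0]],
  [0,[0,0,0],[0,0,0]],
])

```text
clock: 24.15
eef_pos: [0.6178, 0.0503, 0.0904]
orientation: [-3.135, -0.194, -0.0]
ft_force: [-0.3, 0.1, 0.1]
width: 0.18
```

```bash
python3 look.py r6; python3 - <<'E'
from hold2 import *
import pickle
A,W,S,T=pickle.load(open("r6.pkl","rb"))
Tb=buttpose(b,.125,np.pi/4); G=np.linalg.inv(A)@Tb; np.save("G2.npy",G)
print(A.round(4).tolist()); print("exp butt,loop",proj(W,[b+t*x for x in(0,.116,.132,.18)]).round(1).tolist())
E
```

```text
tcp [0.6178 0.0503 0.0904] w 0.18 t 24.15 [-0.03  0.52  1.6   0.    1.02  1.42]
[[0.9924, 0.1232, 0.0, 0.6178], [0.1232, -0.9924, 0.001, 0.0503], [0.0001, -0.001, -1.0, 0.0904], [0.0, 0.0, 0.0, 1.0]]
exp butt,loop [[271.9, 301.8], [272.0, 262.8], [272.0, 253.5], [272.1, 211.7]]
```

View pics/r6_w.png

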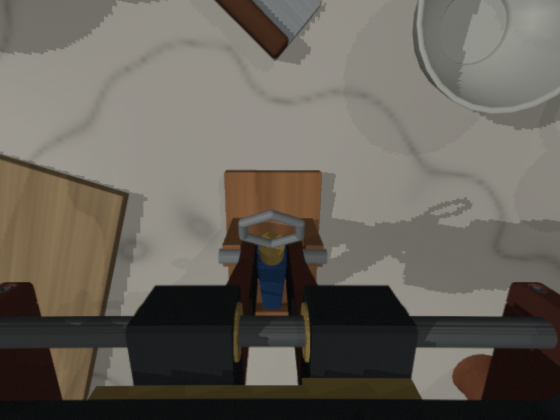

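Request:
play_rows([
  [0,[4,0,-8],[0,0,0]],
  [0,[3,0,-25],[0,0,0]],
  [0,[0,0,-45],[0,0,0]],
  [0,[0,0,-55],[0,0,0]],
  [0,[0,0,-50],[0,0,0]],
  [0,[0,0,-35],[0,0,0]],
  [0,[0,0,0],[0,0,0]],
  [0,[0,0,0],[0,0,0]],
])

```text
clock: 25.3
eef_pos: [0.6241, 0.0509, 0.3076]
orientation: [-3.134, -0.194, 0.002]
ft_force: [-0.5, 0.5, -0.5]
width: 0.183
```

```bash
python3 look.py r7 220 130 160 130 230 150 160 130; cat > tube.py <<'E'
from h import *
from kin import fk,ik,fitk,LO,HI
def tubeT(G,xy,zb,psi):   # tool vertical, gripper heading psi (deg)
    # rotate the held tool: gripper z horizontal comp along psi
    M=np.eye(4); M[:3,:3]=R.from_euler("y",-np.pi/2).as_matrix(); 
    Z=M[:3,:3]@np.linalg.inv(G)[:3,:3]@[0,0,1]; a=np.arctan2(Z[1],Z[0])
    M[:3,:3]=R.from_euler("z",np.radians(psi)-a).as_matrix()@M[:3,:3]; M[:3,3]=[*xy,zb]
    return M@np.linalg.inv(G)
def path(A,B,q,p,n=12,G=None):
    X=np.real(logm(np.linalg.inv(A)@B))
    for i in range(1,n+1):
        T=A@expm(X*i/n)
        def g(qq):
            M,t=fk(qq,p); return np.r_[(t-T[:3,3])*5,R.from_matrix(M.T@T[:3,:3]).as_rotvec()]
        s=least_squares(g,np.clip(q,LO+1e-4,HI-1e-4),bounds=(LO,HI)); q=s.x
        print(i,"err",round(s.cost,6),q.round(2).tolist(),"tcp",T[:3,3].round(3).tolist(),"butt",(T@G)[:3,3].round(3).tolist() if G is not None else "")
    return q
E
python3 - <<'E'
from tube import *
import pickle
from rig import arm
A,W,S,T=pickle.load(open("r7.pkl","rb")); G=np.load("G2.npy")
Pp=A@G
print("exp W",proj(W,[(Pp@[x,0,0,1])[:3] for x in(0,.116,.132,.18)]).round(1).tolist(),"butt",Pp[:3,3].round(3))
p,f=fitk(); np.save("kp.npy",p); print(np.abs(f[:-10]).max())
q=arm.state()["joint_positions"]
for psi in (50,70):
    B=tubeT(G,(.52,-.4),.20,psi); print(psi,B.round(3).tolist()); rows(A,B); path(A,B,q,p,8,G)
E
```

```text
tcp [0.6241 0.0509 0.3076] w 0.183 t 25.3 [-0.03  0.34  1.33  0.    1.47  1.42]
exp W [[271.9, 301.8], [272.0, 262.8], [272.1, 253.5], [272.2, 211.7]] butt [0.543 0.041 0.232]
0.402313390476583
50 [[0.456, 0.765, 0.455, 0.523], [0.54, -0.644, 0.542, -0.397], [0.707, -0.002, -0.707, 0.312], [0.0, 0.0, 0.0, 1.0]]
n 10 shift [-27.7, 36.4, -12.7] turn [0.0293, 0.0748, -0.0708] | total [-155.9, 431.8, -4.5] [0.293, 0.748, -0.708]
1 err 0.0 [-0.16, 0.23, 1.45, 0.07, 1.39, 1.19] tcp [0.596, 0.001, 0.323] butt [0.522, -0.012, 0.24]
2 err 0.0 [-0.32, 0.16, 1.53, 0.16, 1.33, 0.92] tcp [0.571, -0.051, 0.333] butt [0.506, -0.067, 0.243]
3 err 0.0 [-0.5, 0.12, 1.59, 0.28, 1.32, 0.62] tcp [0.55, -0.107, 0.339] butt [0.495, -0.123, 0.243]
4 err 0.0 [-0.69, 0.12, 1.61, 0.4, 1.34, 0.32] tcp [0.533, -0.164, 0.341] butt [0.489, -0.179, 0.24]
5 err 0.0 [-0.86, 0.18, 1.59, 0.51, 1.41, 0.04] tcp [0.522, -0.222, 0.338] butt [0.488, -0.236, 0.233]
6 err 0.0 [-0.99, 0.27, 1.53, 0.58, 1.49, -0.18] tcp [0.516, -0.28, 0.332] butt [0.493, -0.292, 0.224]
7 err 0.0 [-1.09, 0.38, 1.44, 0.65, 1.58, -0.36] tcp [0.516
[... 487 characters left out ...]
[-0.33, 0.15, 1.53, 0.19, 1.38, 0.82] tcp [0.557, -0.045, 0.339] butt [0.492, -0.064, 0.249]
3 err 0.0 [-0.53, 0.12, 1.57, 0.31, 1.41, 0.48] tcp [0.531, -0.1, 0.346] butt [0.477, -0.121, 0.251]
4 err 0.0 [-0.72, 0.15, 1.57, 0.41, 1.47, 0.15] tcp [0.513, -0.159, 0.348] butt [0.47, -0.179, 0.247]
5 err 0.0 [-0.87, 0.23, 1.51, 0.48, 1.57, -0.13] tcp [0.502, -0.219, 0.345] butt [0.47, -0.237, 0.24]
6 err 0.0 [-0.98, 0.34, 1.41, 0.53, 1.68, -0.36] tcp [0.5, -0.279, 0.337] butt [0.478, -0.294, 0.229]
7 err 0.0 [-1.04, 0.48, 1.27, 0.56, 1.8, -0.53] tcp [0.506, -0.339, 0.326] butt [0.495, -0.349, 0.215]
8 err 0.0 [-1.08, 0.64, 1.08, 0.6, 1.94, -0.66] tcp [0.521, -0.396, 0.312] butt [0.52, -0.4, 0.2]
```

View pics/r7_w.png

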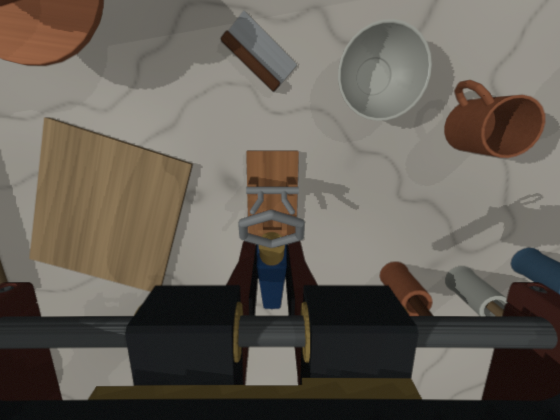

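View pics/r7_st.png

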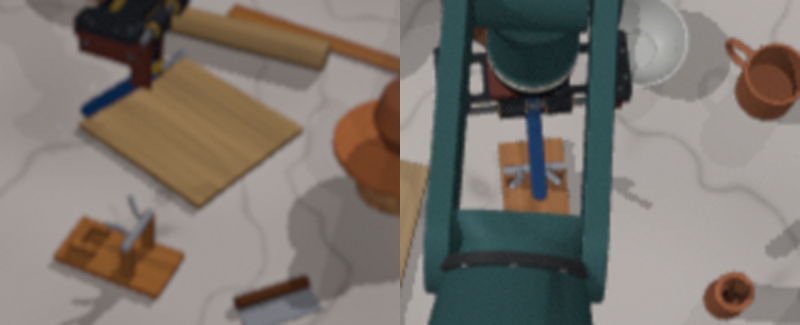

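The hold is unchanged after lifting. Now to above the blue tube with the tool upright.

Request:
play_rows([
  [0,[-27.7,36.4,-12.7],[0.0293,0.0748,-0.0708]],
  [0,[-27.7,36.4,-12.7],[0.0293,0.0748,-0.0708]],
  [0,[-27.7,36.4,-12.7],[0.0293,0.0748,-0.0708]],
  [0,[-27.7,36.4,-12.7],[0.0293,0.0748,-0.0708]],
  [0,[-27.7,36.4,-12.7],[0.0293,0.0748,-0.0708]],
  [0,[-27.7,36.4,-12.7],[0.0293,0.0748,-0.0708]],
  [0,[-27.7,36.4,-12.7],[0.0293,0.0748,-0.0708]],
  [0,[-27.7,36.4,-12.7],[0.0293,0.0748,-0.0708]],
  [0,[-27.7,36.4,-12.7],[0.0293,0.0748,-0.0708]],
  [0,[-27.7,36.4,-12.7],[0.0293,0.0748,-0.0708]],
  [0,[0,0,0],[0,0,0]],
  [0,[0,0,0],[0,0,0]],
])

```text
clock: 26.95
eef_pos: [0.5232, -0.3967, 0.3116]
orientation: [-2.389, -1.109, -0.99]
ft_force: [0.0, 0.2, -0.2]
width: 0.179
```

```bash
python3 look.py p1 90 200 140 150 350 190 140 120; python3 - <<'E'
from tube import *
import pickle
from rig import arm
A,W,S,T=pickle.load(open("p1.pkl","rb")); G=np.load("G2.npy"); Pp=A@G
pts=[(Pp@[x,0,0,1])[:3] for x in(0,.116,.18)]; print("butt",Pp[:3,3].round(4),"axis",Pp[:3,0].round(3))
for n,s in(("W",W),("S",S),("T",T)): print(n,"tool",proj(s,pts).round(1).tolist(),"mouth",proj(s,[.52,-.4,.088]).round(1).tolist())
rows(A,tubeT(G,(.52,-.4),.2,50))
for n,s in(("S",S),("T",T)):
  for l in["tool_butt","pot_blue_mouth","pot_blue_in"]:
    for q in arm.tip_of(s,l)[:1]: print(n,l,np.round(q["location"],1),q["p"])
E
```

```text
tcp [ 0.5232 -0.3967  0.3116] w 0.179 t 26.95 [-1.14  0.52  1.31  0.7   1.69 -0.49]
butt [ 0.5206 -0.3996  0.1998] axis [-0.    -0.002  1.   ]
W tool [[271.8, 300.8], [271.7, 261.3], [271.6, 209.4]] mouth [[271.8, 319.2]]
S tool [[131.6, 286.1], [116.7, 254.5], [107.2, 234.3]] mouth [[143.3, 311.8]]
T tool [[450.9, 243.4], [465.9, 236.2], [475.4, 231.7]] mouth [[438.9, 249.5]]
n 1 shift [-0.2, -0.4, -0.5] turn [-0.0005, -0.0018, -0.0014] | total [-0.2, -0.4, -0.5] [-0.001, -0.002, -0.001]
S tool_butt [133.4 286.2] 0.65
S pot_blue_mouth [143.1 310.1] 0.84
T tool_butt [450.3 243.8] 0.65
T pot_blue_mouth [441.2 247.4] 0.54
T pot_blue_in [428.9 253.6] 0.65
```

View pics/p1_w.png

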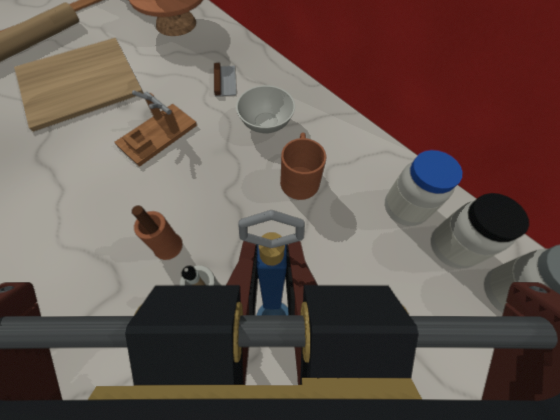

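View pics/p1_st.png

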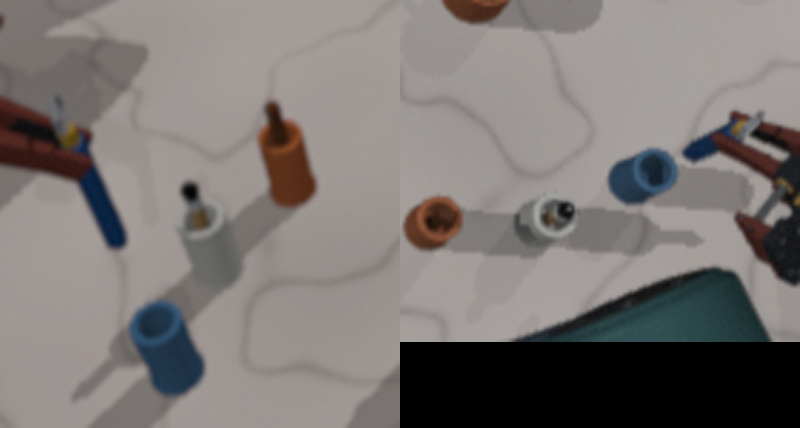

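```bash
python3 - <<'E'
from h import *
import pickle
A,W,S,T=pickle.load(open("p1.pkl","rb"))
def c(s,x,y,w,h): return cv2.resize(s["frame"][y:y+h,x:x+w,::-1],(390,390),interpolation=cv2.INTER_CUBIC)
def ov(s,x,y,w,P,im):
    k=390/w
    for z,r in((.088,.023),(.088,.016)):
        q=np.array([[P[0]+r*np.cos(a),P[1]+r*np.sin(a),z] for a in np.linspace(0,6.28,40)])
        u=((proj(s,q)+.5-[x,y])*k).astype(int); cv2.polylines(im,[u],True,(0,255,255),1)
    q=np.array([[P[0]+.026*np.cos(a),P[1]+.026*np.sin(a),0] for a in np.linspace(0,6.28,40)])
    cv2.polylines(im,[((proj(s,q)+.5-[x,y])*k).astype(int)],True,(0,255,0),1)
    return im
P=(.521,-.402)
cv2.imwrite("pics/p1o.png",np.hstack([ov(S,125,295,45,P,c(S,125,295,45,45)),ov(T,415,230,40,P,c(T,415,230,40,40))]))
print(atz(S,[145,313.1],.088),atz(T,[439.6,249.9],.088))
E
```

```text
[ 0.52629212 -0.40020794  0.088     ] [ 0.51879846 -0.40209818  0.088     ]
```

View pics/p1o.png

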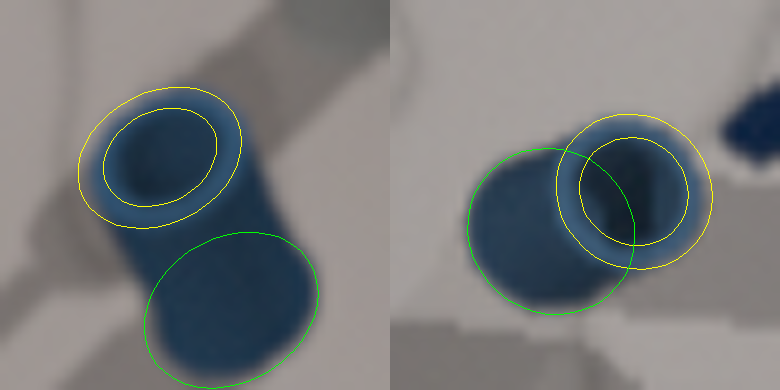

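The overlay fits the tube to within about 2 mm. Mouth estimate is (0.522, -0.401), and the bore leaves 8 mm all round. Lowering.

```bash
python3 - <<'E'
from tube import *
from rig import arm
st=arm.state();A=pose(st); G=np.load("G2.npy");p=np.load("kp.npy")
B=tubeT(G,(.522,-.401),.10,50);C=tubeT(G,(.522,-.401),.011,50)
rows(A,B,35);rows(B,C,25);q=path(A,B,st["joint_positions"],p,2,G);path(B,C,q,p,4,G)
E
```

```text
n 3 shift [-24.1, 0.5, 23.9] turn [0.0005, -0.0001, 0.0008] | total [-72.2, 1.4, 71.8] [0.001, -0.0, 0.002]
n 4 shift [-15.7, 0.0, 15.7] turn [0.0, 0.0, 0.0] | total [-62.9, 0.2, 62.9] [0.0, 0.0, 0.0]
1 err 0.0 [-1.14, 0.56, 1.36, 0.69, 1.62, -0.55] tcp [0.524, -0.397, 0.263] butt [0.522, -0.401, 0.151]
2 err 0.0 [-1.14, 0.61, 1.4, 0.69, 1.55, -0.61] tcp [0.525, -0.398, 0.212] butt [0.522, -0.401, 0.1]
1 err 0.0 [-1.14, 0.64, 1.41, 0.69, 1.52, -0.64] tcp [0.525, -0.398, 0.19] butt [0.522, -0.401, 0.078]
2 err 0.0 [-1.14, 0.66, 1.43, 0.7, 1.48, -0.66] tcp [0.525, -0.398, 0.167] butt [0.522, -0.401, 0.055]
3 err 0.0 [-1.14, 0.69, 1.44, 0.7, 1.45, -0.69] tcp [0.525, -0.398, 0.145] butt [0.522, -0.401, 0.033]
4 err 0.0 [-1.14, 0.71, 1.45, 0.7, 1.43, -0.71] tcp [0.525, -0.398, 0.123] butt [0.522, -0.401, 0.011]
```

Request:
play_rows([
  [0,[-24,0.5,24],[0,0,0.001]],
  [0,[-24,0.5,24],[0,0,0.001]],
  [0,[-24,0.5,24],[0,0,0.001]],
  [0,[0,0,0],[0,0,0]],
  [0,[-10,0,10],[0,0,0]],
  [0,[-6,0,6],[0,0,0]],
  [0,[0,0,0],[0,0,0]],
])

```text
clock: 28.28
eef_pos: [0.5245, -0.3979, 0.1882]
orientation: [-2.391, -1.108, -0.99]
ft_force: [0.3, -0.2, -1.0]
width: 0.179
```

```bash
python3 look.py p2 90 230 120 120 370 190 120 120; python3 - <<'E'
from tube import *
import pickle
A,W,S,T=pickle.load(open("p2.pkl","rb")); G=np.load("G2.npy"); Pp=A@G; print(Pp[:3,3].round(4),Pp[:3,0].round(3))
rows(A,tubeT(G,(.522,-.401),.011,50),20)
E
```

```text
tcp [ 0.5245 -0.3979  0.1882] w 0.179 t 28.275 [-1.14  0.64  1.42  0.69  1.51 -0.64]
[ 0.5219 -0.4009  0.0764] [ 0.    -0.001  1.   ]
n 4 shift [-11.6, 0.0, 11.6] turn [0.0002, -0.0003, -0.0005] | total [-46.2, 0.2, 46.3] [0.001, -0.001, -0.002]
```

View pics/p2_st.png

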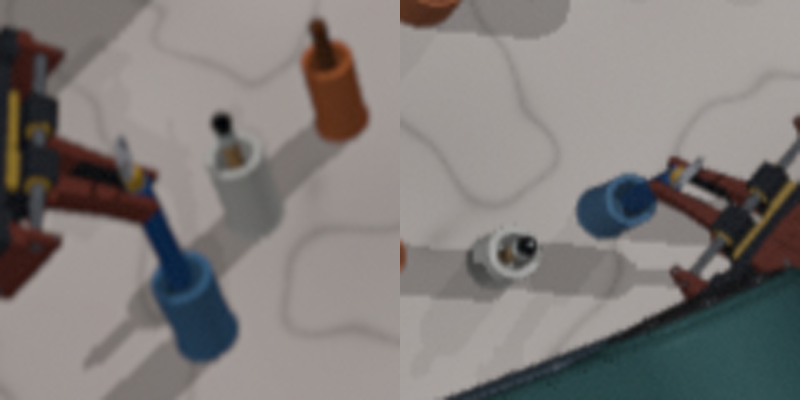

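The butt has entered the mouth (scene crop about 183,275) with no contact force. Continuing down.

Request:
play_rows([
  [0,[-11.5,0,11.5],[0,0,0]],
  [0,[-11.5,0,11.5],[0,0,0]],
  [0,[-11.5,0,11.5],[0,0,0]],
  [0,[-7,0,7],[0,0,0]],
  [0,[-4,0,4],[0,0,0]],
  [0,[0,0,0],[0,0,0]],
  [0,[0,0,0],[0,0,0]],
])

```text
clock: 29.3
eef_pos: [0.5247, -0.3981, 0.1244]
orientation: [-2.392, -1.109, -0.991]
ft_force: [1.4, -0.3, -0.8]
width: 0.18
```

```bash
python3 look.py p3 90 230 120 120 370 190 120 120; python3 - <<'E'
from tube import *
import pickle
A,W,S,T=pickle.load(open("p3.pkl","rb")); G=np.load("G2.npy"); Pp=A@G; print(Pp[:3,3].round(4),Pp[:3,0].round(3))
E
```

```text
tcp [ 0.5247 -0.3981  0.1244] w 0.18 t 29.3 [-1.14  0.71  1.45  0.7   1.43 -0.71]
[ 0.5222 -0.4013  0.0127] [-0.001 -0.     1.   ]
```

View pics/p3_st.png

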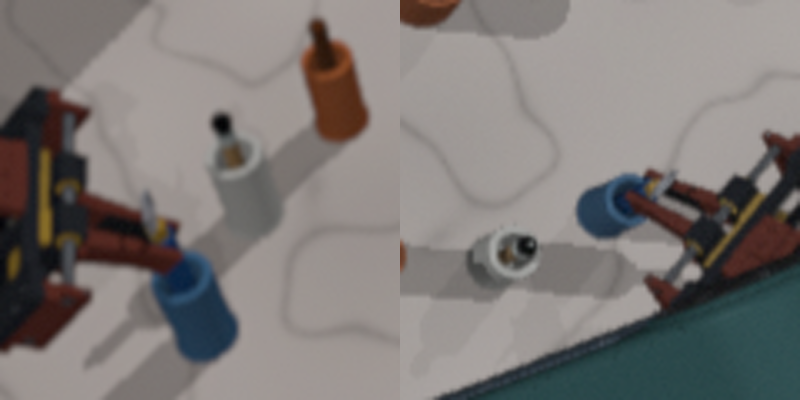

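View pics/p3_w.png

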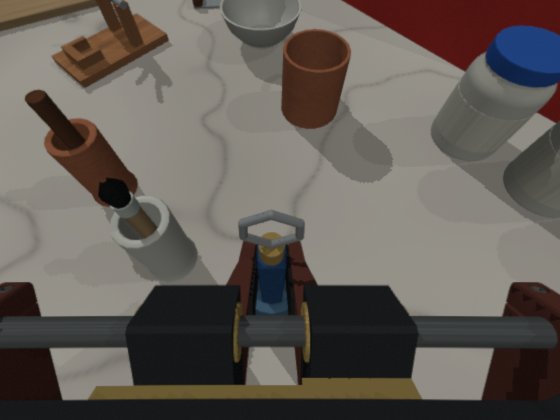

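```bash
python3 - <<'E'
from tube import *
from rig import arm
st=arm.state();A=pose(st); G=np.load("G2.npy");p=np.load("kp.npy")
Pp=A@G; h=A[:3,2]*[1,1,0]; h/=np.linalg.norm(h)
ax=np.cross([0,0,1],h)
D=np.eye(4);D[:3,:3]=R.from_rotvec(.085*ax).as_matrix()
Q=np.eye(4);Q[:3,3]=Pp[:3,3]; Q2=Q.copy(); Q2[2,3]=.010; Q2[:2,3]-=h[:2]*.001
B=Q2@D@np.linalg.inv(Q)@A; print((B@G)[:3,0]); rows(A,B,50,.05); path(A,B,st["joint_positions"],p,2,G)
E
```

```text
[0.05407015 0.06473275 0.9964367 ]
n 2 shift [1.9, -0.0, 4.2] turn [-0.0001, -0.0425, 0.0] | total [3.5, -0.0, 8.4] [-0.0, -0.085, 0.0]
1 err 0.0 [-1.12, 0.69, 1.46, 0.68, 1.39, -0.69] tcp [0.527, -0.395, 0.123] butt [0.522, -0.402, 0.011]
2 err 0.0 [-1.1, 0.68, 1.47, 0.65, 1.36, -0.66] tcp [0.53, -0.392, 0.121] butt [0.521, -0.402, 0.01]
```

Request:
play_rows([
  [0,[2,0,4],[0,-0.0425,0]],
  [0,[2,0,4],[0,-0.0425,0]],
  [0,[0,0,0],[0,0,0]],
  [0,[0,0,0],[0,0,0]],
])

```text
clock: 29.95
eef_pos: [0.5302, -0.3911, 0.1214]
orientation: [-2.454, -1.138, -0.897]
ft_force: [-0.2, 0.1, -1.2]
width: 0.18
```

Request:
play_rows([
  [0.3,[0,0,0],[0,0,0]],
  [0.6,[0,0,0],[0,0,0]],
  [1,[0,0,0],[0,0,0]],
  [1,[0,0,0],[0,0,0]],
  [1,[0,0,0],[0,0,0]],
  [1,[0,0,0],[0,0,0]],
  [1,[0,0,-15],[0,0,0]],
  [1,[0,0,-30],[0,0,0]],
  [1,[0,0,-40],[0,0,0]],
  [1,[0,0,-45],[0,0,0]],
  [1,[0,0,-30],[0,0,0]],
  [1,[0,0,0],[0,0,0]],
  [1,[0,0,0],[0,0,0]],
])

```text
clock: 31.58
eef_pos: [0.4633, -0.4698, 0.2426]
orientation: [-2.453, -1.136, -0.896]
ft_force: [-0.1, -0.9, -0.2]
width: 0.997
```

```bash
python3 look.py p4 90 230 120 120 370 190 120 120; python3 - <<'E'
from tube import *
import pickle
A,W,S,T=pickle.load(open("p4.pkl","rb"))
for n,s in(("W",W),("S",S),("T",T)): print(n,"upright handle end/loop tip on floor",proj(s,[[.522,-.401,.14],[.522,-.401,.188]]).round(1).tolist())
E
```

```text
tcp [ 0.4633 -0.4698  0.2426] w 0.997 t 31.575 [-1.23  0.6   1.28  0.59  1.65 -0.6 ]
W upright handle end/loop tip on floor [[272.2, 194.8], [272.1, 171.1]]
S upright handle end/loop tip on floor [[138.2, 301.1], [132.9, 289.7]]
T upright handle end/loop tip on floor [[444.7, 246.1], [450.1, 243.5]]
```

View pics/p4_st.png

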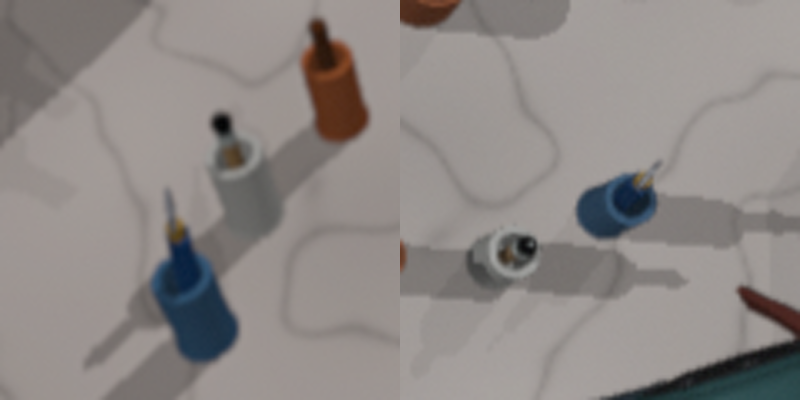

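View pics/p4_w.png

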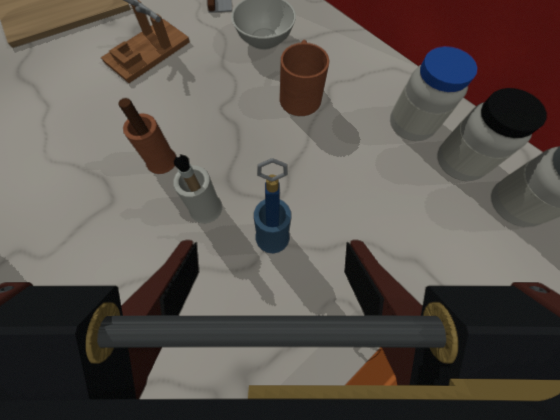

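```bash
python3 - <<'E'
from tube import *
import pickle
A,W,S,T=pickle.load(open("p4.pkl","rb"))
x,e=tri([(S,[140.1,287]),(T,[447.1,238.6]),(W,[272,160])]); print(x,e)
x2,e2=tri([(S,[143.3,297.5]),(T,[442.3,243.5]),(W,[272,187])]); print("ferrule/handle end",x2,e2)
d=x-[.522,-.401,.008]; print("len",np.linalg.norm(d),"lean",np.arccos(d[2]/np.linalg.norm(d)))
from rig import arm
print(arm.state()["ft_force"],arm.state()["width"])
s=arm.snapshot("scene");cv2.imwrite("pics/end.png",s["frame"][:,:,::-1])
s0=pickle.load(open("st.pkl","rb"))[0]["frame"].astype(int); d=np.abs(s["frame"].astype(int)-s0).max(2)>50
n,l,stt,c=cv2.connectedComponentsWithStats(d.astype(np.uint8)); print([stt[i].tolist() for i in range(1,n) if stt[i,4]>25])
E
```

```text
[ 0.53053236 -0.39091809  0.18665461] 1.7494505695375153
ferrule/handle end [ 0.52751149 -0.39341598  0.14141936] 2.0698196191883653
len 0.17914216516006354 lean 0.0737950416594027
[ 0.20280959 -0.5667795   0.56986088] 1.000490624889672
[[0, 0, 80, 84, 3973], [91, 0, 41, 42, 878], [257, 0, 22, 27, 558], [256, 28, 22, 8, 76], [245, 38, 48, 42, 599], [125, 45, 63, 100, 3428], [70, 98, 23, 32, 419], [107, 139, 25, 9, 75], [278, 167, 32, 19, 197], [0, 228, 88, 88, 3779], [140, 294, 8, 13, 67]]
```

View pics/end.png

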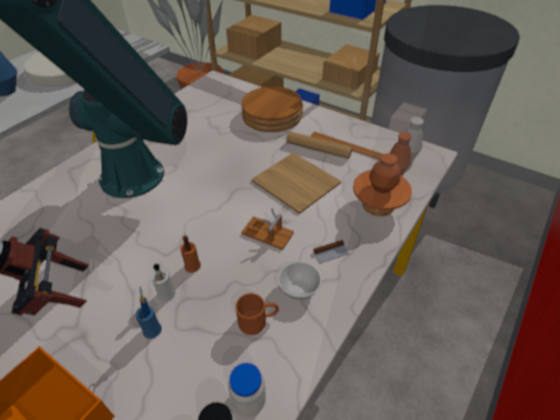

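The tool stands in the blue tube (145,300), leaning about 0.07 rad, with 0.179 m from the floor to the loop tip. Nothing else has moved, and the gripper is clear. Handing in.

```bash
python3 -c "
from rig import arm
print(arm.close_job(), arm.state()['clock'])"
```

```text
the job is handed in; nothing more can be done
the job is handed in; nothing more can be done
```

The tool is in the blue tube, butt down and loop up, after first leaning in the rest. I handed the job in at about 32 s of the 64 s allowed.

- **Rest:** My first hold could not reach 45° because joint 5 was close to its limit. I put the tool back on the board and took it again with the gripper tilted 30°. I then lowered it into the rest and let go. Once I had let go, the butt and loop tip showed within about 5 px of where a correct lean would put them in the wrist picture.
- **Tube:** I took a new hold at 45° to the handle, brought the tool upright over the blue tube, lowered it almost to the floor, let go and backed off.

**Last checks before handing in:**
- **Standing in the tube:** The loop tip was about 0.187 m above the table, 0.179 m from the tube's floor point. The tool is 0.180 m long, so it is standing on the bottom. It leaned about 0.07 rad against a limit of 0.3.
- **Everything else:** Comparing the first and last scene pictures showed changes only at the arm and its shadow, where the tool had been lying, and at the tube.
- **Gripper:** It was open and clear of everything, with forces at noise level.

**Disagreements:** The scene and top cameras differed by 2–7 mm on positions such as the tube mouth, and the final loop-tip fit left about 2 px of error. Those errors are small next to the tolerances. The butt inside the tube could not be seen, so its position is worked out from the loop and the tool's length.

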